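Close a cheese mould in the bench press and latch the ram

ROBOT

A 6-joint arm with a two-finger parallel gripper is mounted at the origin on the work surface. World frame = base frame: x ahead of the robot, y to its left, z up, the work surface at z = 0. Lengths are in m, angles in rad, forces in N, time in s.
With the tool pointing down it reaches from about 0.35 to 0.975 m from the base axis. Payload 4.9 kg.
Tool frame: the origin (TCP) lies between the finger pads; the fingertips stand 25 mm ahead of it and the grasp point (between the pads) lies 6 mm ahead of it (arm.tip_reach is the distance from the TCP to the fingertips, in m); z points along the fingers, y is the direction in which the jaws open and shut (so a half turn about z gives the same grasp; the last joint's range is limited). The gripper opens to 85 mm and grips with 20 to 120 N. Pads are 22 mm wide; open, the fingers measure 114 mm over their backs; the gripper's body (76 mm by 85 mm) begins 54 mm behind the grasp point. The pads swing forward as they close: fully open they stand 13 mm farther back than shut.
Start: joints at [-1.433, 0.053, 1.613, -0, 1.476, -0.119], TCP at [0.159, -0.604, 0.256] pointing down, gripper open.
Joint ranges: [-3.01, 3.01], [-1.01, 2.22], [0.06, 2.58], [-1.02, 4.17], [0.09, 2.62], [-3.14, 3.14]. Speed limits (rad/s): [2.57, 2.57, 3.14, 3.14, 3.14, 3.14].

INTERFACE

Orientations are given as a unit quaternion [x, y, z, w].
In Python, from rig import arm gives the robot as it stands.
- The arm moves only by the tool move_arm, never from a script. Its argument "steps" is a list of rows, each an object of numbers: "tx", "ty", "tz": the shift along the tool's x, y, z in mm; "ax", "ay", "az": the turn, a rotation vector about the tool's x, y, z in degrees. A call has 1 to 12 rows; each row is the pose to reach, as a shift and turn from the pose commanded when the call began, along the tool's axes at that moment; what a row does not reach only later rows make up. A row lasts 1/10 s, in which the tool goes at most 50 mm and 8.59 degrees, less where a joint would pass 70% of its speed; a pose out of reach is approached as far as the arm can. A call with a gripper value outside its range is refused whole. "gripper" is the closure in counts, from 0 (fully open) to 255 (shut), set as the call begins (left out, the last holds). The fingers move at their own pace and stop on an object; the grip force is fixed at half the most. Time passes only in rows, so rows that repeat a pose let the fingers close. It gives the time, the measured TCP pose, the force and the opening at its end, in the units of the state.
- arm.get_state(): the state, without advancing time (a new reading comes with each control period).
- arm.camera(name): name is "scene" or "top"; returns the picture (400x640x3 uint8, red, green, blue); there is no depth.
- arm.camera_info(name): a dict with "fx", "fy", "cx", "cy" (pixels), "k1" (the pictures are not rectified: a ray, as slopes to the right and down, at radius r is drawn at 1 + k1 r^2 times it, then the intrinsics apply), "T" (4x4, takes a point from camera to world coordinates). Camera axes: x right, y down, z forward; pixel columns grow to the right and rows downward; lengths in m; the calibration is good to about 2 mm. A picture is of the moment at which its call begins. camera_info takes no time and is no camera call.
- arm.close_job(): hands the job in, once; it reports no verdict.
Trained networks look in the newest picture that a camera, given by its name, has taken for a name from the list of things; names that differ only in an ending like _2 or _b are one class to them, and where a whole thing is asked for, a point or a joint stands for the part that bears it (a point fixed in the world has none). Each returns a list of dicts, best first, with "conf" (0 to 1); they miss things now and then, are a little off and sometimes report something else, mostly with a low value. They report only what shows in the picture. A call takes as long as a camera call. They do not tell look-alikes from the thing itself.
- arm.cut_out(target, camera): "mask" (400x640 bool, what is visible of it) and "at" ([column, row] in pixels, amid what is visible of it).
- arm.mark_of(target, camera): "at" ([column, row] in pixels: a listed point, or the origin of a listed thing).
The state is a dict: "time_s": time; "joint_pos": joint angles; "joint_velocities": joint speeds; "joint_efforts": joint torques, N m; "tcp_pos": TCP position; "ee_rot": TCP orientation; "contact_force": force on the tool from outside, world axes, zero at the start; "wrist_torque": the same for the moment, N m; "grip_width": opening from 0.0 (shut) to 1.0 (fully open).
Only numpy, scipy, OpenCV 4.12 (cv2) and the standard library are available. Lean on these libraries where they do the work, as an engineer would, in place of code of your own. Each camera call takes 0.05 s, during which the arm holds its last target.

TASK

Lay the filled white cheese mould between the side rails on the bed of the bench press, with its blue follower towards the press plate, and let go of it. Then press the red spring button flush with the ram and slide the ram so that the button goes in under the guide tube, and push the ram on until the button pops up through the hole in the guide and the sprung plate holds the mould against the end stop. Leave all the other things on the table where they stand.

Things in the scene. Friction and masses are not known exactly. Their poses are not given: they have to be found in the camera images.
- press: Horizontal stainless bench cheese press fixed on the table, 100 x 320 mm. Origin on the table top; its +y is the way the ram advances, z up. Along its middle (x = 0) from -y to +y: tail of the ram with upright palm plate, red button, aluminium guide tube (46 mm wide, y -105 to -45 mm, top 73 mm above the table), press plate on the front of the ram, open bed, end stop.
- bed_centre (a point): Point on the bed top in the middle between the side rails, press frame (0, 120, 20) mm: a 100 mm long mould touching the end stop has its centre over it. Rails 64 mm apart inside, tops 34 mm above the table, y 5 to 170 mm. Before the start of the job the plate leaves 133 to 163 mm of free bed.
- guide_mouth (a point): Middle of the rear edge of the guide tube where the ram and the button enter, at the height of the ram's top face (67 mm above the table). The top wall of the guide runs from 1.5 mm to 6 mm above the ram's top face; press frame (0, -105, 67) mm.
- guide_hole (a point): Centre of the 21 mm hole in the top of the guide tube, at the guide's top surface, 73 mm above the table, 30 mm beyond the mouth.
- ram (a joint): Travel of the ram (stainless square tube 34 x 34 mm, top face 67 mm above the table), m: 0 drawn back, grows along the press +y. Friction 1.5 N; it stays where left. The raised button stops it against the guide at about 0.036; the button is under the hole and latches at 0.075. A fingertip pressing on the button drags the ram along by friction.
- button (a joint): Travel of the spring button, m: 0 raised (9 mm proud of the ram's top face), 0.009 flush. The spring takes 3 N at first and 7 N when flush. At least 0.0075 is needed to pass under the guide; once its front half is under the guide wall it stays down by itself.
- button_top (a point): Centre of the flat top of the red round button, 18 mm in diameter, on the top face of the ram; when raised it is 76 mm above the table. It moves with the ram and with the button.
- palm_plate (a point): Upright palm plate on the tail of the ram: 64 mm wide (press x), 8 mm thick, from 32 to 102 mm above the table. This point is on its rear face (the face away from the guide), 84 mm above the table, 68 mm behind the button's axis. Pushing this face along the press +y drives the ram.
- mould_centre (a point): Centre of the filled white perforated mould, lying on its side: 56 mm wide (its x), 100 mm long overall (its y), 60 mm high (its z, up), 0.3 to 0.6 kg. The point stands half-way up, 30 mm above its underside. The white body takes y = -40 to +50 mm; the blue follower, 46 x 50 mm, stands out of the -y end to y = -50 mm.
- mould_follower (a point): Middle of the outer face of the mould's blue follower, 50 mm from mould_centre towards the mould's -y.
- cheese_a: Bystander: round cream-coloured cheese, 90 mm diameter, 45 mm high. Origin at the centre of its underside.
- cheese_b: Bystander: a second cheese of the same size, behind the bed of the press. Origin at the centre of its underside.
- salt_tub: Bystander: lidded white round tub, 102 mm diameter, 82 mm high, grey lid. Origin at the centre of its underside.
- scoop: Bystander: white scoop lying along its y, 68 mm wide, 210 mm long, 46 mm high, behind the guide. Origin under its middle.
- mould_stack: Bystander: stack of nested white draining moulds, 105 x 90 mm, 135 mm high, on the robot's side of the ram. Origin at the centre of its underside.
- jug: Bystander: steel mug-shaped jug, 84 mm diameter, 105 mm high, on the robot's side of the ram's tail. Origin at the centre of its underside.
- brush: Bystander: blue hand brush, 180 mm long, lying to the right of the ram's tail. Origin at the underside of its middle.
- end_stop (a point): Middle of the inner face of the end stop, press frame (0, 170, 50) mm; its top is 90 mm above the table. The mould's plain end comes to rest against it.
- plate_face (a point): Centre of the front face of the press plate, 58 mm wide, 54 mm high, centred 50 mm above the table. It is carried on the ram by a spring: 3.6 N before it gives, 9.6 N when pressed back 10 mm. It faces the mould's follower.
Mind the look-alikes: they are no part of the job. What is shaped like the part that bears mould_centre but green or purple is not meant.

How it is judged:
By the outcome, as a careful person would: the job done as asked, in the order asked, and still so for the second after the job is handed in, with the robot touching nothing.
It also fails if it takes over 64 s, if anything falls off the work surface, if the arm or the gripper's body presses on something with over 40 N, if the wrist force passes 120 N, or if a joint passes its speed limit or range.

## Working session

There is one attempt and no reset: what is moved stays moved. The work goes in short steps, Python scripts to look and compute and a tool call to move; the robot and the scene stay as the last step left them, time stands still between calls to the robot, and variables do not carry over. Pictures are saved under pics/ and viewed, and the job is handed in when it is done.

Besides the shell and the picture viewer there is one more tool, called after "Call:" as name(argument=value, ...), one argument or row to a line, values as JSON. move_arm: Moves the arm, as the interface text tells. Its arguments: {"type":"object","properties":{"steps":{"type":"array"},"gripper":{"type":"number"}},"required":["steps"]}

```bash
ls; mkdir -p pics; python3 - <<'E'
from rig import arm
import cv2,numpy as np
for n in ("scene","top"):
    im=arm.camera(n); cv2.imwrite(f"pics/{n}0.png",im[:,:,::-1])
    i=arm.camera_info(n); print(n,{k:np.round(v,4).tolist() for k,v in i.items()})
s=arm.get_state(); print({k:np.round(v,4).tolist() for k,v in s.items()}, arm.tip_reach)
E
```

```text
pics
scene {'fx': 435.3744, 'fy': 435.3744, 'cx': 319.9423, 'cy': 200.2058, 'k1': -0.0893, 'T': [[-0.3226, 0.6764, -0.6622, 1.2807], [0.9465, 0.2253, -0.231, 0.2641], [-0.007, -0.7013, -0.7129, 0.9535], [0.0, 0.0, 0.0, 1.0]]}
top {'fx': 467.8209, 'fy': 467.8209, 'cx': 326.5574, 'cy': 199.2511, 'k1': -0.0655, 'T': [[-0.01, -0.9984, 0.0554, 0.376], [-0.9999, 0.0102, 0.0032, -0.0194], [-0.0038, -0.0553, -0.9985, 1.5389], [0.0, 0.0, 0.0, 1.0]]}
{'time_s': 0.1, 'joint_pos': [-1.433, 0.0533, 1.6142, -0.0, 1.476, -0.119], 'joint_velocities': [0.001, -0.0026, -0.0016, -0.0006, -0.0028, 0.0003], 'joint_efforts': [0.0001, -39.4906, -37.1362, -0.0001, 0.0039, 0.0], 'tcp_pos': [0.1587, -0.604, 0.2552], 'ee_rot': [0.9918, 0.128, -0.0, -0.0009], 'contact_force': [0.6227, 0.6583, -0.0089], 'wrist_torque': [0.0112, 0.065, 0.0048], 'grip_width': 0.9986} 0.025
```

View pics/scene0.png

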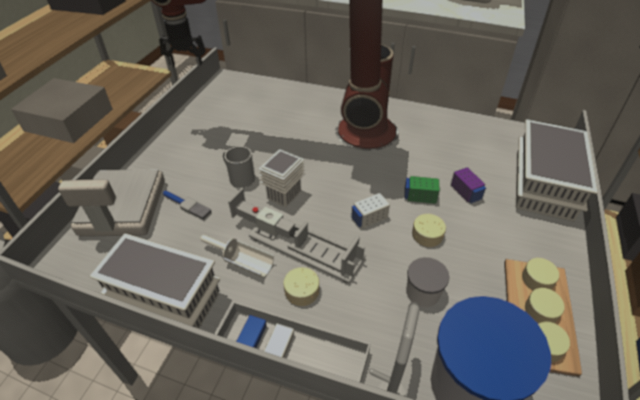

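View pics/top0.png

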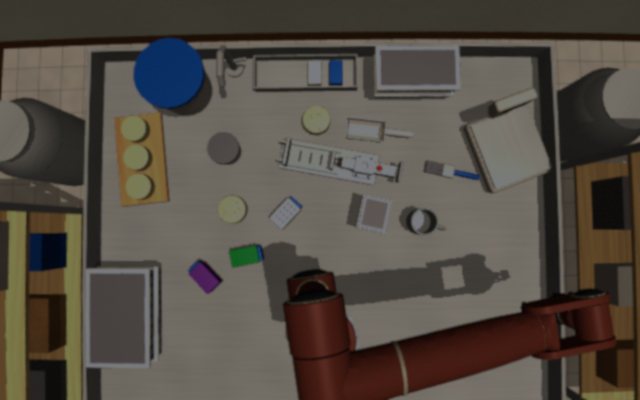

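```bash
cat > h.py <<'E'
import numpy as np, cv2
from rig import arm
from scipy.spatial.transform import Rotation as R
def ray(n,px):
    i=arm.camera_info(n);K=np.array([[i["fx"],0,i["cx"]],[0,i["fy"],i["cy"]],[0,0,1.]])
    d=np.array([(px[0]-i["cx"])/i["fx"],(px[1]-i["cy"])/i["fy"]])
    u=d.copy()
    for _ in range(30): u=d/(1+i["k1"]*(u@u))
    T=np.array(i["T"]);return T[:3,3],T[:3,:3]@np.array([u[0],u[1],1])
def atz(n,px,z):
    o,d=ray(n,px);return o+d*(z-o[2])/d[2]
def tri(p1,p2):
    A=np.zeros((3,3));b=np.zeros(3)
    ls=[ray("scene",p1),ray("top",p2)]
    for o,d in ls:
        d=d/np.linalg.norm(d);P=np.eye(3)-np.outer(d,d);A+=P;b+=P@o
    x=np.linalg.solve(A,b)
    e=[np.linalg.norm((np.eye(3)-np.outer(d,d)/(d@d))@(x-o)) for o,d in ls]
    return x,max(e)
def proj(n,X):
    i=arm.camera_info(n);T=np.linalg.inv(np.array(i["T"]));p=T[:3,:3]@np.asarray(X)+T[:3,3]
    u=p[:2]/p[2];u=u*(1+i["k1"]*(u@u));return np.array([u[0]*i["fx"]+i["cx"],u[1]*i["fy"]+i["cy"]])
def crop(im,x0,y0,x1,y1,s,fn):
    cv2.imwrite(fn,cv2.resize(im[y0:y1,x0:x1,::-1],None,fx=s,fy=s,interpolation=cv2.INTER_CUBIC))
E
python3 - <<'E'
from h import *
a=arm.camera("scene");b=arm.camera("top")
crop(a,200,150,480,310,2.8,"pics/sc1.png");crop(b,180,90,440,290,3,"pics/tc1.png")
Z=dict(mould_centre=.03+0,mould_follower=.03,bed_centre=.02,guide_hole=.073,button_top=.076,palm_plate=.084,end_stop=.05,plate_face=.05,guide_mouth=.067)
for t in list(Z)+["press"]:
    q={}
    for n in("scene","top"):
        r=arm.mark_of(t,n)
        q[n]=r[:3]
        for k in r[:3]: print(t,n,np.round(k["at"],1),round(k["conf"],2),np.round(atz(n,k["at"],Z.get(t,0)),4)[:2])
    if q["scene"] and q["top"]: x,e=tri(q["scene"][0]["at"],q["top"][0]["at"]);print("   tri",np.round(x,4),round(e,4))
print(arm.get_state()["time_s"])
E
```

```text
mould_centre scene [464.2 185.4] 0.79 [0.2206 0.3684]
mould_centre scene [370.3 210.4] 0.73 [0.416  0.1172]
mould_centre scene [424.9 189.7] 0.73 [0.2789 0.2547]
mould_centre top [207.  276.1] 0.83 [0.2155 0.3734]
mould_centre top [246.2 254.5] 0.76 [0.2841 0.2461]
mould_centre top [286.7 215.1] 0.63 [0.4097 0.1146]
   tri [0.2156 0.3715 0.0266] 0.0027
mould_follower scene [405.9 185.2] 0.95 [0.2777 0.1955]
mould_follower scene [350.7 215.2] 0.85 [0.4523 0.0684]
mould_follower scene [476.7 196.7] 0.82 [0.259  0.4099]
mould_follower top [260.1 253.3] 0.77 [0.2876 0.2011]
mould_follower top [296.7 202.9] 0.72 [0.4488 0.0821]
mould_follower top [196.5 266.8] 0.71 [0.2455 0.4076]
   tri [0.2886 0.1979 0.0407] 0.0017
bed_centre scene [330.1 256.9] 0.75 [0.606  0.0558]
bed_centre top [304.6 156.8] 0.76 [0.6    0.0559]
   tri [0.6012 0.0553 0.0138] 0.001
guide_hole scene [267.4 213.6] 0.6 [ 0.5578 -0.1421]
guide_hole top [400.3 168.3] 0.72 [ 0.5527 -0.2482]
guide_hole top [359.  164.6] 0.65 [ 0.5656 -0.118 ]
   tri [ 0.5404 -0.2059  0.0427] 0.0488
button_top scene [282.3 195.6] 0.17 [ 0.482
[... 416 characters left out ...]
[348.9 255.8] 0.63 [0.6089 0.1076]
end_stop top [288.9 153.3] 0.98 [0.6075 0.1048]
end_stop top [298.5 203.4] 0.66 [0.4462 0.075 ]
   tri [0.6075 0.1061 0.0477] 0.0011
plate_face scene [304.2 235.2] 0.6 [ 0.5804 -0.0262]
plate_face top [328.2 157.9] 0.46 [ 0.5912 -0.0212]
   tri [ 0.5897 -0.0217  0.0622] 0.0006
guide_mouth scene [260.5 213.5] 0.56 [ 0.5586 -0.1633]
guide_mouth top [372.7 164.8] 0.85 [ 0.5653 -0.1618]
guide_mouth top [294.8 204. ] 0.18 [0.4436 0.0856]
guide_mouth top [284.4 213.6] 0.17 [0.4137 0.1186]
   tri [ 0.5643 -0.1606  0.0737] 0.0006
press scene [293. 245.] 0.98 [ 0.5851 -0.0597]
press top [340.6 162.3] 0.97 [ 0.5833 -0.0621]
   tri [ 0.5834 -0.0614 -0.0026] 0.0009
1.2
```

```bash
ls pics
```

```text
sc1.png
scene0.png
tc1.png
top0.png
```

View pics/sc1.png

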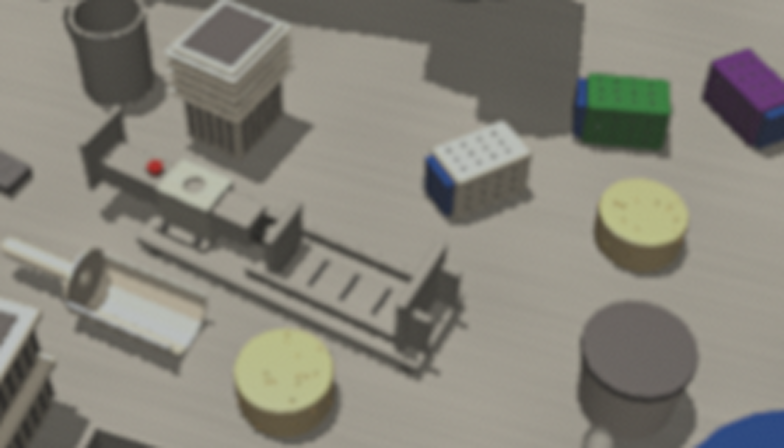

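View pics/tc1.png

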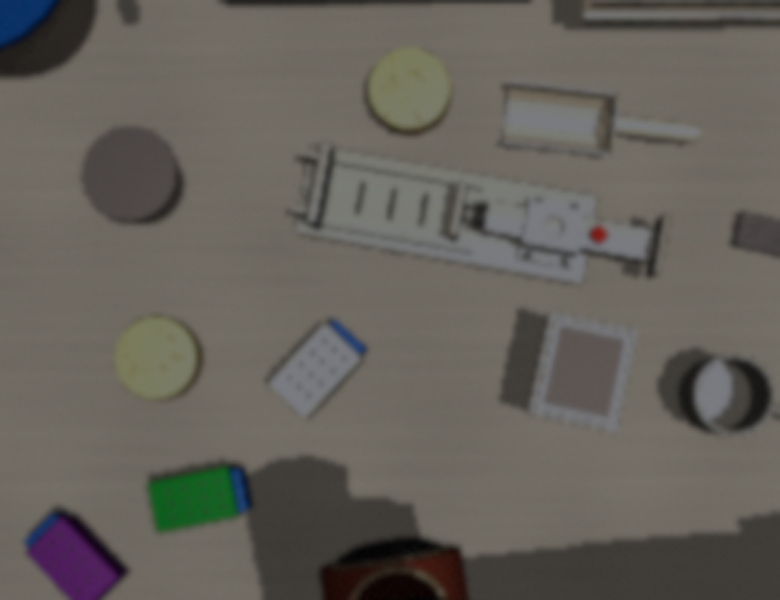

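```bash
cat > fit.py <<'E'
from h import *
from scipy.optimize import least_squares
def tf(p,q): # p=x,y,yaw
    c,s=np.cos(p[2]),np.sin(p[2]);return np.array([p[0]+c*q[0]-s*q[1],p[1]+s*q[0]+c*q[1],q[2]])
if __name__=="__main__":
    obs=[("scene",(330.1,256.9),(0,.12,.02)),("top",(304.6,156.8),(0,.12,.02)),("scene",(348.9,255.8),(0,.17,.05)),("top",(288.9,153.3),(0,.17,.05)),
    ("scene",(260.5,213.5),(0,-.105,.067)),("top",(372.7,164.8),(0,-.105,.067)),("scene",(293,245),(0,0,0)),("top",(340.6,162.3),(0,0,0)),("scene",(267.4,213.6),(0,-.075,.073)),("top",(359,164.6),(0,-.075,.073)),
    # hand corners: hole
    ("scene",(200+194/2.8,150+183/2.8),(0,-.075,.073)),("top",(180+553/3,90+226/3),(0,-.075,.073))]
    f=lambda p:np.concatenate([proj(n,tf(p,q))-np.array(u) for n,u,q in obs])
    r=least_squares(f,[.583,-.061,-.14],loss="soft_l1",x_scale=[.01,.01,.01]);p=r.x
    print("press",np.round(p,4),np.degrees(p[2]));print(np.round(f(p).reshape(-1,2),1))
    b=arm.camera("top");a=arm.camera("scene")
    for n,im in(("top",b),("scene",a)):
        h=cv2.cvtColor(im,cv2.COLOR_RGB2HSV);m=((h[...,0]<8)|(h[...,0]>172))&(h[...,1]>130)&(h[...,2]>80)
        k,l,st,ce=cv2.connectedComponentsWithStats(m.astype(np.uint8))
        for j in range(1,k):
            if 8<st[j,4]<150: print(n,ce[j],st[j,4],np.round(atz(n,ce[j],.076),4))
    def c2(pts):return [(180+x/3,90+y/3) for x,y in pts]
    for x,y in c2([(267,381),(330,322),(362,356),(306,417)]): print("mould top",np.round(atz("top",(x,y),.06),4))
E
python3 fit.py
```

```text
press [ 0.5791 -0.0609 -0.1844] -10.565444324537477
[[ 1.  -1.3]
 [-0.3 -0.3]
 [-0.7  0.3]
 [-0.4 -0.9]
 [-0.5  0.2]
 [ 0.8  1.7]
 [ 0.3 -1.7]
 [-0.3  1.3]
 [ 1.4  2.6]
 [ 5.3  0. ]
 [-0.5  0.8]
 [-0.1 -0.7]]
top [378.86666667 167.53333333] 15 [ 0.5554 -0.1802  0.076 ]
top [598.86885246 321.83606557] 122 [ 0.0593 -0.8735  0.076 ]
top [547.84210526 309.94736842] 19 [ 0.1013 -0.7071  0.076 ]
top [350.7 331.3] 10 [ 0.0464 -0.0854  0.076 ]
scene [350.70588235  92.47058824] 17 [-0.1092 -0.0939  0.076 ]
scene [342.35849057 128.01886792] 53 [ 0.117  -0.0588  0.076 ]
scene [255.  209.5] 16 [ 0.557  -0.1798  0.076 ]
mould top [0.4036 0.1681 0.06  ]
mould top [0.4653 0.1012 0.06  ]
mould top [0.429  0.0676 0.06  ]
mould top [0.3653 0.1271 0.06  ]
```

```bash
cat > mfit.py <<'E'
from fit import *
from scipy.optimize import minimize
def box(x0,x1,y0,y1,z0,z1): return [(x,y,z) for x in(x0,x1) for y in(y0,y1) for z in(z0,z1)]
M=[box(-.028,.028,-.04,.05,0,.06),box(-.023,.023,-.05,-.04,.005,.055)]
S=4
def render(n,p,z0,boxes=M):
    im=np.zeros((400*S,640*S),np.uint8)
    for b in boxes:
        P=np.array([proj(n,tf(p,(q[0],q[1],q[2]+z0))) for q in b])
        cv2.fillConvexPoly(im,cv2.convexHull(np.round((P+.5)*S-.5).astype(np.int32)),255)
    return cv2.resize(im,(640,400),interpolation=cv2.INTER_AREA)/255.
def mfit(guess,z0,masks):
    def cost(v):
        p=np.array([guess[0]+v[0]/1000,guess[1]+v[1]/1000,guess[2]+np.radians(v[2])])
        return sum(np.abs(render(n,p,z0)-m).sum() for n,m in masks.items())
    best=min((minimize(cost,s,method="Nelder-Mead",options=dict(initial_simplex=np.array(s)+np.array([[0,0,0],[6,0,0],[0,6,0],[0,0,6]]),xatol=.05,fatol=.1)) for s in([0,0,0],[3,-3,-4],[-4,3,4])),key=lambda r:r.fun)
    v=best.x;return np.array([guess[0]+v[0]/1000,guess[1]+v[1]/1000,guess[2]+np.radians(v[2])]),best.fun
def masks_of(guess,z,cams=("scene","top")):
    out={}
    for n in cams:
        arm.camera(n);c=proj(n,(guess[0],guess[1],z+.03));r=arm.cut_out("mould_centre",n)
        r=[k for k in r if np.linalg.norm(np.array(k["at"])-c)<15]
        if r: out[n]=r[0]["mask"].astype(float);print(n,r[0]["conf"],r[0]["at"],r[0]["mask"].sum())
    return out
E
cat > draw.py <<'E'
from mfit import *
PB=[box(-.032,.032,.005,.17,.034,.034),box(-.023,.023,-.105,-.045,.073,.073),box(-.05,.05,-.15,.17,0,0)]
def overlay(fn,n,p,win,s,boxes,z0=0):
    im=arm.camera(n);x0,y0,x1,y1=win
    im=cv2.resize(im[y0:y1,x0:x1,::-1],None,fx=s,fy=s,interpolation=cv2.INTER_CUBIC)
    for pp,bs,zz in boxes:
        for b in bs:
            P=np.array([proj(n,tf(pp,(q[0],q[1],q[2]+zz))) for q in b])
            for i in range(8):
                for j in range(i):
                    if sum(abs(a-c)>1e-9 for a,c in zip(b[i],b[j]))<=1:
                        f=lambda u:tuple(int(v) for v in np.round((u+.5-[x0,y0])*s))
                        cv2.line(im,f(P[i]),f(P[j]),(0,255,0),1)
    cv2.imwrite(fn,im)
E
python3 - <<'E'
from draw import *
g=[.4193,.1125,np.radians(45)]
m=masks_of(g,0)
p,c=mfit(g,0,m);print(np.round(p,4),np.degrees(p[2]),c)
for n in m: q,c=mfit(g,0,{n:m[n]});print(n,np.round(q,4),np.degrees(q[2]),c)
pr=[.5791,-.0609,-.1844]
bx=[(p,M,0),(pr,PB,0)]
overlay("pics/o1.png","top",p,(260,120,420,240),5,bx)
overlay("pics/o2.png","scene",p,(220,170,420,300),4,bx)
E
```

```text
scene 0.76 [368.8, 209.8] 904
top 0.97 [285.3, 215.0] 552Traceback (most recent call last):
  File "<stdin>", line 4, in <module>
  File "mfit.py", line 16, in mfit
    best=min((minimize(cost,s,method="Nelder-Mead",options=dict(initial_simplex=np.array(s)+np.array([[0,0,0],[6,0,0],[0,6,0],[0,0,6]]),xatol=.05,fatol=.1)) for s in([0,0,0],[3,-3,-4],[-4,3,4])),key=lambda r:r.fun)
  File "mfit.py", line 16, in <genexpr>
    best=min((minimize(cost,s,method="Nelder-Mead",options=dict(initial_simplex=np.array(s)+np.array([[0,0,0],[6,0,0],[0,6,0],[0,0,6]]),xatol=.05,fatol=.1)) for s in([0,0,0],[3,-3,-4],[-4,3,4])),key=lambda r:r.fun)
              ~~~~~~~~^^^^^^^^^^^^^^^^^^^^^^^^^^^^^^^^^^^^^^^^^^^^^^^^^^^^^^^^^^^^^^^^^^^^^^^^^^^^^^^^^^^^^^^^^^^^^^^^^^^^^^^^^^^^^^^^^^^^^^^^^^^^^^^^^^^^^^
    res = _minimize_neldermead(fun, x0, args, callback, bounds=bounds,
                               **options)
    fxr = func(xr)
    fx = function(np.copy(x), *(wrapper_args + args))
  File "mfit.py", line 15, in cost
    return sum(np.abs(render(n,p,z0)-m).sum() for n,m in masks.items())
  File "mfit.py", line 15, in <genexpr>
    return sum(np.abs(render(n,p,z0)-m).sum() for n,m in masks.items())
                      ~~~~~~^^^^^^^^
  File "mfit.py", line 9, in render
    P=np.array([proj(n,tf(p,(q[0],q[1],q[2]+z0))) for q in b])
                ~~~~^^^^^^^^^^^^^^^^^^^^^^^^^^^^^
  File "h.py", line 21, in proj
    i=arm.camera_info(n);T=np.linalg.inv(np.array(i["T"]));p=T[:3,:3]@np.asarray(X)+T[:3,3]
ValueError: time passes only in moves, steps and waits
```

```bash
cat >> h.py <<'E'
import os,pickle
if not os.path.exists("ci.pkl"): pickle.dump({n:arm.camera_info(n) for n in("scene","top")},open("ci.pkl","wb"))
CI=pickle.load(open("ci.pkl","rb"))
E
sed -i 's/i=arm.camera_info(n);/i=CI[n];/' h.py
python3 - <<'E'
from draw import *
g=[.4193,.1125,np.radians(45)]
m=masks_of(g,0)
p,c=mfit(g,0,m);print(np.round(p,4),np.degrees(p[2]),c)
for n in m: q,c=mfit(g,0,{n:m[n]});print(n,np.round(q,4),np.degrees(q[2]),c)
pr=[.5791,-.0609,-.1844]
bx=[(p,M,0),(pr,PB,0)]
overlay("pics/o1.png","top",p,(260,120,420,240),5,bx)
overlay("pics/o2.png","scene",p,(220,170,420,300),4,bx)
E
```

```text
scene 0.86 [373.0, 208.7] 912
top 0.94 [287.6, 215.4] 601
[0.4209 0.1156 0.8311] 47.616932306191316 143.38039215686274
scene [0.4208 0.1141 0.9134] 52.33168358868932 93.43137254901961
top [0.42   0.1165 0.8316] 47.64942638854796 37.91372549019608
```

View pics/o1.png

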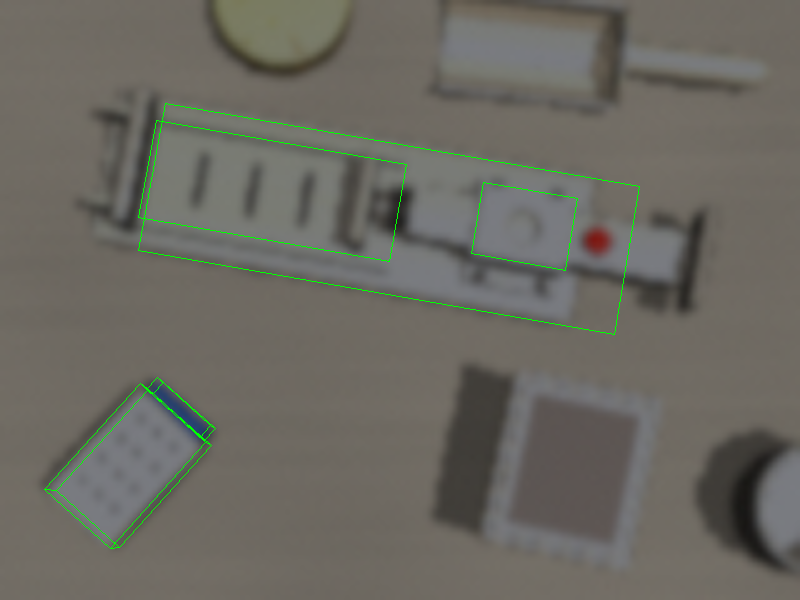

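View pics/o2.png

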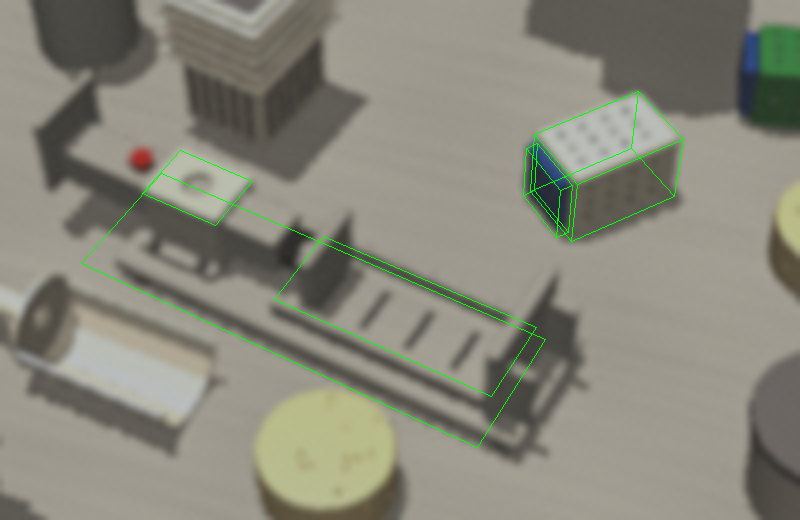

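```bash
python3 - <<'E'
from draw import *
g=arm.camera("top");a=arm.camera("scene")
def en(im,x0,y0,x1,y1,s,fn):
    c=im[y0:y1,x0:x1,::-1];c=cv2.resize(c,None,fx=s,fy=s,interpolation=cv2.INTER_CUBIC).astype(float)
    c=np.clip((c-30)*1.5,0,255).astype(np.uint8);cv2.imwrite(fn,c)
en(g,273,130,413,196,5.7,"pics/e1.png")
en(a,222,180,372,292,5.3,"pics/e2.png")
E
```

```text
(no output)
```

View pics/e1.png

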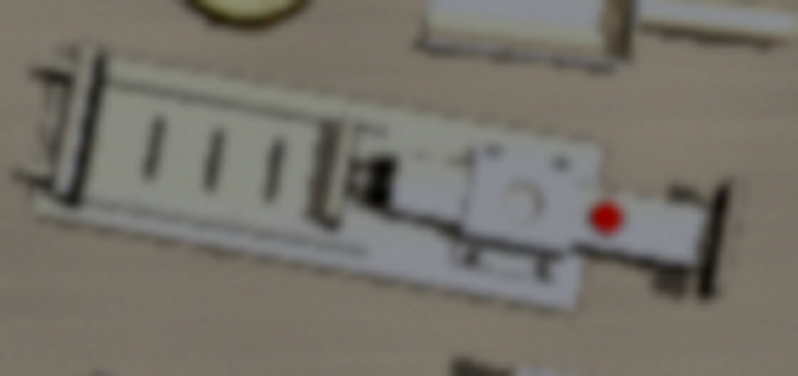

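View pics/e2.png

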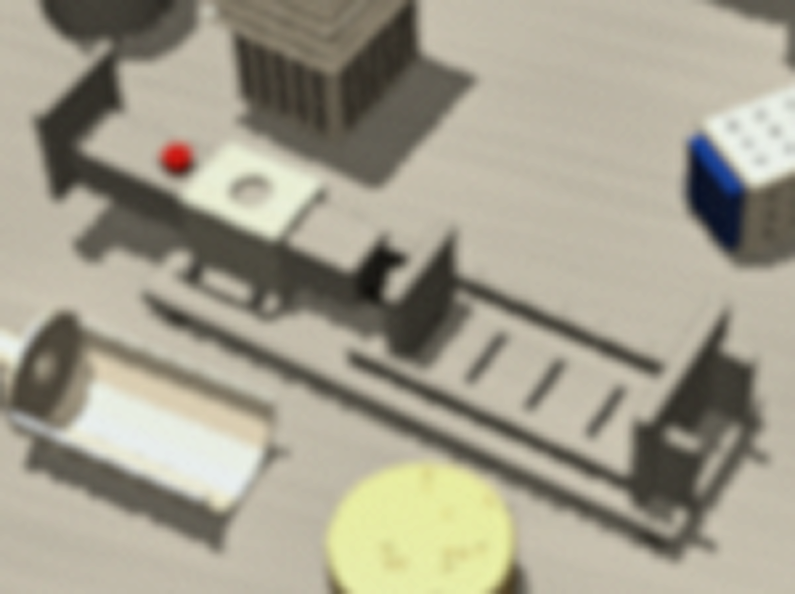

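```bash
cat > pfit.py <<'E'
from fit import *
E1=lambda x,y:np.array([(x+.5)/5.7-.5+273,(y+.5)/5.7-.5+130])
E2=lambda x,y:np.array([(x+.5)/5.3-.5+222,(y+.5)/5.3-.5+180])
def res(v,full=False):
    p=v[:3]*[1,1,1];q=v[3];out=[];nm=[]
    def add(l,n,u,X,w=1):
        r=(proj(n,tf(p,X))-u)*w;out.append(r);nm.append((l,n,np.round(r,2)))
    by=-.150+q
    for l,t,s,X in [("hole",(523,204),(251,187),(0,-.075,.073)),("btn",(606,217),(177,155),(0,by,.076)),
        ("palm",(720,240),(76,84),(0,by-.064,.102))]:
        add(l,"top",E1(*t),X);add(l,"scene",E2(*s),X)
    add("stop","top",E1(89,129),(0,.17,.09))
    for u,X in [((237,141),(-.023,-.105,.073)),((325,188),(-.023,-.045,.073)),((277,238),(.023,-.045,.073)),((183,197),(.023,-.105,.073))]: add("gc","scene",E2(*u),X)
    add("m","scene",np.array([330.1,256.9]),(0,.12,.02));add("m","top",np.array([304.6,156.8]),(0,.12,.02))
    add("m","scene",np.array([348.9,255.8]),(0,.17,.05));add("m","top",np.array([288.9,153.3]),(0,.17,.05))
    return nm if full else np.concatenate(out)
if __name__=="__main__":
    r=least_squares(res,[.58,-.061,-.17,.03],loss="soft_l1",f_scale=.7,x_scale=[.01]*4)
    J=np.linalg.inv(r.jac.T@r.jac);print(np.round(r.x,4),np.degrees(r.x[2]),"sd",np.sqrt(np.diag(J))*.7)
    for l in res(r.x,True):print(*l)
E
python3 pfit.py; python3 - <<'E'
from draw import *
pr=[.5791,-.0609,-.1844]
E
```

```text
[ 0.5766 -0.061  -0.191   0.0295] -10.940944321419177 sd [0.00080904 0.00081835 0.00647318 0.00170545]
hole top [-0.05  0.2 ]
hole scene [0.26 0.51]
btn top [-0.32  0.38]
btn scene [ 0.65 -0.1 ]
palm top [ 0.94 -0.96]
palm scene [ 0.08 -1.27]
stop top [-0.73 -1.32]
gc scene [-1.29  0.05]
gc scene [ 0.01 -1.09]
gc scene [-0.28  0.41]
gc scene [-0.67  0.04]
m scene [ 1.11 -1.79]
m top [-0.26  0.19]
m scene [-0.63 -0.18]
m top [-0.34 -0.43]
```

```bash
python3 - <<'E'
from draw import *
pr=[.5766,-.061,-.191]; pr2=[.5785,-.061,-.175]
PB=[box(-.032,.032,.005,.17,.034,.034),box(-.023,.023,-.105,-.045,.073,.073),box(-.032,.032,.17,.17,.02,.09),box(-.05,.05,-.12,.20,0.012,0.012)]
overlay("pics/o3.png","top",0,(273,130,413,196),5.7,[(pr,PB,0)])
overlay("pics/o4.png","scene",0,(222,180,372,292),5.3,[(pr,PB,0)])
E
```

```text
(no output)
```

View pics/o3.png

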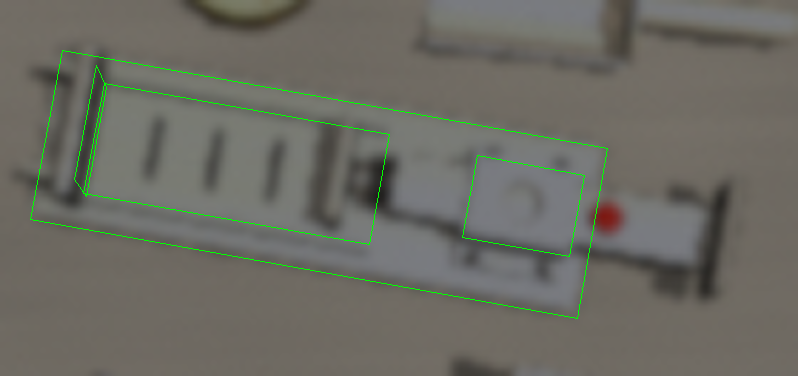

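View pics/o4.png

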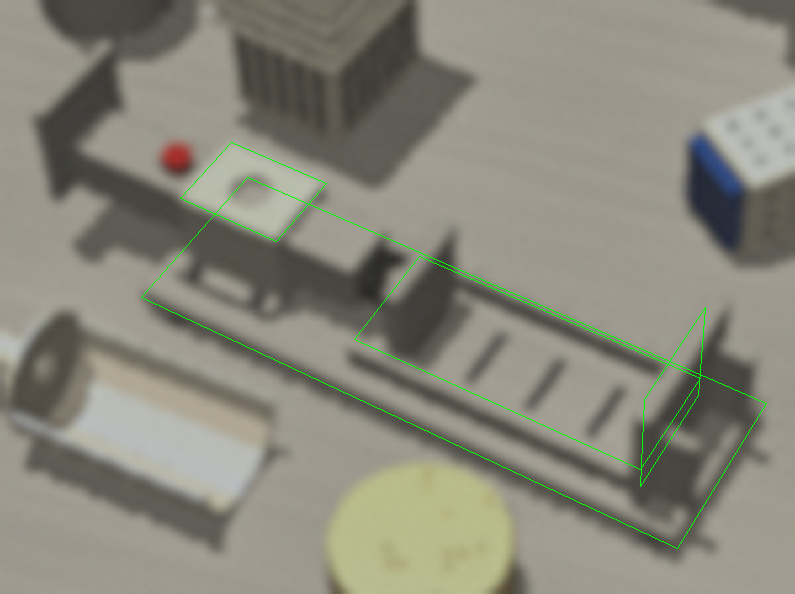

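```bash
cat > go.py <<'E'
from h import *
def plan(xyz,toolY_deg,quiet=False):
    """shift in tool axes (mm) and rotation vec (deg) from current pose to tool-down pose with tool y heading toolY"""
    s=arm.get_state();R0=R.from_quat(s["ee_rot"]);p=np.array(s["tcp_pos"])
    a=np.radians(toolY_deg);y=np.array([np.cos(a),np.sin(a),0]);z=np.array([0,0,-1.]);x=np.cross(y,z)
    Rt=R.from_matrix(np.c_[x,y,z]);d=R0.inv().apply(np.array(xyz)-p)*1000
    print("t",np.round(d,1),"a",np.round((R0.inv()*Rt).as_rotvec(degrees=True),1),"| now",np.round(p,4),"F",np.round(s["contact_force"],1),"w",round(s["grip_width"],3),"t",s["time_s"])
E
python3 - <<'E'
from go import *
plan((.30,-.33,.22),0)
plan((.42,.1156,.16),47.6)
E
```

```text
t [ 206.4 -229.6   36.3] a [ -0.    0.  -75.3] | now [ 0.1587 -0.6045  0.2563] F [ 0.1 -0.1  0.1] w 1.0 t 2.0
t [ 435.6 -630.1   96.3] a [  -0.    -0.  -122.9] | now [ 0.1587 -0.6045  0.2563] F [ 0.1 -0.1  0.1] w 1.0 t 2.0
```

Call:
move_arm(
  steps=[
    {"tx":206,"ty":-230,"tz":20,"az":-75},
    {"tx":206,"ty":-230,"tz":20,"az":-75},
    {"tx":206,"ty":-230,"tz":20,"az":-75},
    {"tx":206,"ty":-230,"tz":20,"az":-75},
    {"tx":206,"ty":-230,"tz":20,"az":-75},
    {"tx":206,"ty":-230,"tz":20,"az":-75},
    {"tx":436,"ty":-630,"tz":60,"az":-123},
    {"tx":436,"ty":-630,"tz":60,"az":-123},
    {"tx":436,"ty":-630,"tz":60,"az":-123},
    {"tx":436,"ty":-630,"tz":60,"az":-123},
    {"tx":436,"ty":-630,"tz":60,"az":-123},
    {"tx":436,"ty":-630,"tz":60,"az":-123},
  ],
  gripper=0,
)

```text
schema error: expected keys tx, ty, tz, ax, ay, az
```

```bash
python3 - <<'E'
from go import *
plan((.42,.1156,.16),47.6)
E
```

```text
t [ 435.6 -630.1   96.3] a [  -0.    -0.  -122.9] | now [ 0.1587 -0.6045  0.2563] F [ 0.1 -0.1  0.1] w 1.0 t 2.0
```

Call:
move_arm(
  steps=[
    {"tx":206,"ty":-230,"tz":20,"ax":0,"ay":0,"az":-75},
    {"tx":206,"ty":-230,"tz":20,"ax":0,"ay":0,"az":-75},
    {"tx":206,"ty":-230,"tz":20,"ax":0,"ay":0,"az":-75},
    {"tx":206,"ty":-230,"tz":20,"ax":0,"ay":0,"az":-75},
    {"tx":206,"ty":-230,"tz":20,"ax":0,"ay":0,"az":-75},
    {"tx":206,"ty":-230,"tz":20,"ax":0,"ay":0,"az":-75},
    {"tx":436,"ty":-630,"tz":60,"ax":0,"ay":0,"az":-123},
    {"tx":436,"ty":-630,"tz":60,"ax":0,"ay":0,"az":-123},
    {"tx":436,"ty":-630,"tz":60,"ax":0,"ay":0,"az":-123},
    {"tx":436,"ty":-630,"tz":60,"ax":0,"ay":0,"az":-123},
    {"tx":436,"ty":-630,"tz":60,"ax":0,"ay":0,"az":-123},
    {"tx":436,"ty":-630,"tz":60,"ax":0,"ay":0,"az":-123},
  ],
  gripper=0,
)

```text
time_s: 3.2
tcp_pos: [0.3749, -0.048, 0.2115]
ee_rot: [0.514, 0.858, 0.0, 0.001]
contact_force: [1.1, -0.6, -0.4]
grip_width: 0.999
```

```bash
python3 - <<'E'
from go import *
plan((.42,.1156,.16),47.6)
E
```

```text
t [123.1 116.9  51.5] a [  0.1   0.1 -19.4] | now [ 0.3749 -0.048   0.2115] F [ 1.1 -0.6 -0.4] w 0.999 t 3.2
```

Call:
move_arm(
  steps=[
    {"tx":123,"ty":117,"tz":51,"ax":0,"ay":0,"az":-19.4},
    {"tx":123,"ty":117,"tz":51,"ax":0,"ay":0,"az":-19.4},
    {"tx":123,"ty":117,"tz":51,"ax":0,"ay":0,"az":-19.4},
    {"tx":123,"ty":117,"tz":51,"ax":0,"ay":0,"az":-19.4},
    {"tx":123,"ty":117,"tz":51,"ax":0,"ay":0,"az":-19.4},
    {"tx":123,"ty":117,"tz":51,"ax":0,"ay":0,"az":-19.4},
  ],
)

```text
time_s: 3.8
tcp_pos: [0.4206, 0.1138, 0.16]
ee_rot: [0.364, 0.931, -0.0, -0.0]
contact_force: [-0.3, -0.4, -0.2]
grip_width: 1.002
```

```bash
python3 - <<'E'
from go import *
plan((.42,.1156,.049),47.6)
crop(arm.camera("scene"),320,130,460,250,5.5,"pics/g1.png")
plan((.42,.1156,.049),47.6)
E
```

```text
t [  1.7   1.  111. ] a [-0.  -0.  -0.3] | now [0.4206 0.1138 0.16  ] F [-0.3 -0.4 -0.2] w 1.002 t 3.8
t [  2.3   1.3 111.4] a [-0.   0.  -0.3] | now [0.4208 0.1132 0.1604] F [ 0.3 -0.2 -0.6] w 0.998 t 3.85
```

View pics/g1.png

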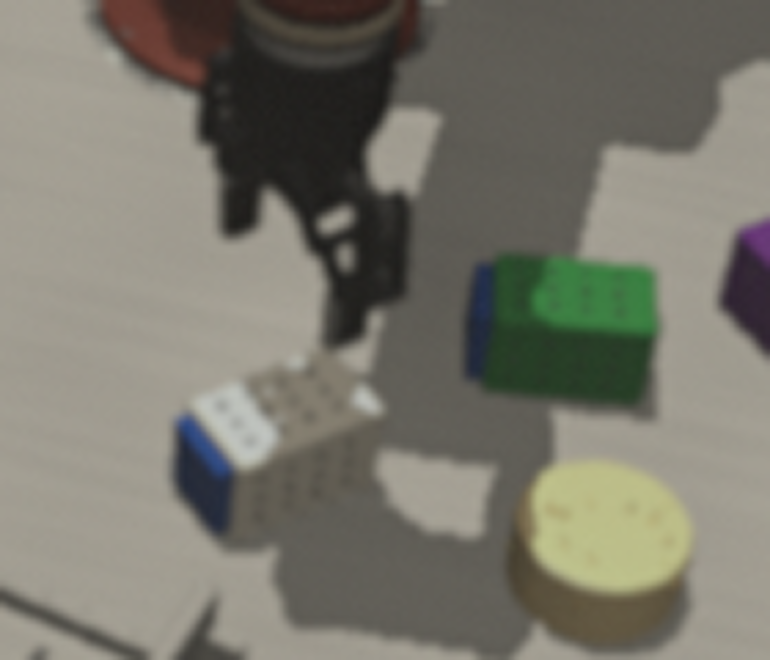

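The picture shows three mould-shaped candidates in scene pixels: white (370,209), green (425,189) and purple (466,184). The white one is wanted. The crop confirms its white perforated body, with the blue follower at (357,214) facing the press. The gripper is above it with its jaws across the 56 mm width.

Call:
move_arm(
  steps=[
    {"tx":2,"ty":1,"tz":40,"ax":0,"ay":0,"az":0},
    {"tx":2,"ty":1,"tz":75,"ax":0,"ay":0,"az":0},
    {"tx":2,"ty":1,"tz":95,"ax":0,"ay":0,"az":0},
    {"tx":2,"ty":1,"tz":106,"ax":0,"ay":0,"az":0},
    {"tx":2,"ty":1,"tz":111,"ax":0,"ay":0,"az":0},
    {"tx":2,"ty":1,"tz":111,"ax":0,"ay":0,"az":0},
  ],
)

```text
time_s: 4.45
tcp_pos: [0.4205, 0.1151, 0.0496]
ee_rot: [0.365, 0.931, 0.0, 0.0]
contact_force: [-0.2, 0.1, 0.5]
grip_width: 0.996
```

Call:
move_arm(
  steps=[
    {"tx":0,"ty":0,"tz":0,"ax":0,"ay":0,"az":0},
    {"tx":0,"ty":0,"tz":0,"ax":0,"ay":0,"az":0},
    {"tx":0,"ty":0,"tz":0,"ax":0,"ay":0,"az":0},
    {"tx":0,"ty":0,"tz":0,"ax":0,"ay":0,"az":0},
    {"tx":0,"ty":0,"tz":0,"ax":0,"ay":0,"az":0},
    {"tx":0,"ty":0,"tz":0,"ax":0,"ay":0,"az":0},
    {"tx":0,"ty":0,"tz":0,"ax":0,"ay":0,"az":0},
    {"tx":0,"ty":0,"tz":0,"ax":0,"ay":0,"az":0},
  ],
  gripper=255,
)

```text
time_s: 5.25
tcp_pos: [0.4212, 0.1155, 0.0507]
ee_rot: [0.364, 0.931, 0.0, 0.001]
contact_force: [-0.9, -1.8, 6.7]
grip_width: 0.649
```

```bash
python3 - <<'E'
from go import *
plan((.42,.1156,.049),47.6)
crop(arm.camera("scene"),320,130,460,250,5.5,"pics/g2.png")
E
```

```text
t [ 1.  -0.7  1.7] a [ 0.1  0.1 -0.3] | now [0.4212 0.1155 0.0507] F [-0.9 -1.8  6.7] w 0.649 t 5.25
```

View pics/g2.png

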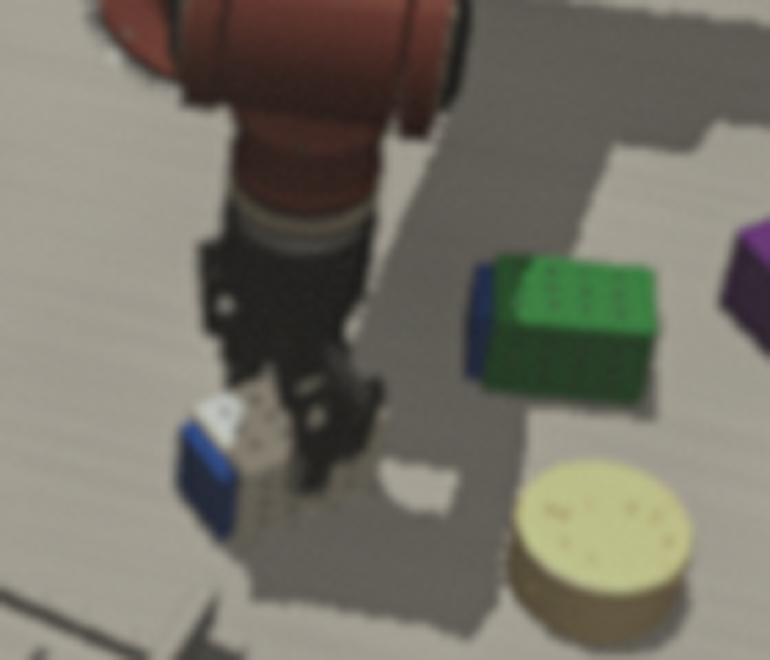

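Call:
move_arm(
  steps=[
    {"tx":0,"ty":0,"tz":-20,"ax":0,"ay":0,"az":0},
    {"tx":0,"ty":0,"tz":-60,"ax":0,"ay":0,"az":0},
    {"tx":0,"ty":0,"tz":-100,"ax":0,"ay":0,"az":0},
    {"tx":0,"ty":0,"tz":-120,"ax":0,"ay":0,"az":0},
    {"tx":0,"ty":0,"tz":-120,"ax":0,"ay":0,"az":0},
  ],
)

```text
time_s: 5.8
tcp_pos: [0.422, 0.116, 0.1726]
ee_rot: [0.364, 0.931, 0.002, 0.003]
contact_force: [-0.1, -0.1, -2.5]
grip_width: 0.646
```

```bash
python3 - <<'E'
from go import *
plan((.5988,.05,.17),-10.9)
E
```

```text
t [-174.6   71.5    3.9] a [ 0.4  0.1 58.2] | now [0.422  0.116  0.1726] F [-0.1 -0.1 -2.5] w 0.646 t 5.8
```

Call:
move_arm(
  steps=[
    {"tx":-30,"ty":12,"tz":2,"ax":0,"ay":0,"az":8},
    {"tx":-60,"ty":24,"tz":2,"ax":0,"ay":0,"az":16},
    {"tx":-90,"ty":36,"tz":2,"ax":0,"ay":0,"az":24},
    {"tx":-115,"ty":48,"tz":2,"ax":0,"ay":0,"az":32},
    {"tx":-140,"ty":58,"tz":2,"ax":0,"ay":0,"az":40},
    {"tx":-160,"ty":66,"tz":2,"ax":0,"ay":0,"az":48},
    {"tx":-171,"ty":70,"tz":2,"ax":0,"ay":0,"az":54},
    {"tx":-174.6,"ty":71.5,"tz":2,"ax":0,"ay":0,"az":58.2},
    {"tx":-174.6,"ty":71.5,"tz":2,"ax":0,"ay":0,"az":58.2},
    {"tx":-174.6,"ty":71.5,"tz":2,"ax":0,"ay":0,"az":58.2},
  ],
)

```text
time_s: 6.8
tcp_pos: [0.5954, 0.0497, 0.1647]
ee_rot: [0.771, 0.637, -0.001, -0.001]
contact_force: [0.1, 0.2, -3.4]
grip_width: 0.645
```

```bash
python3 - <<'E'
from go import *
from draw import *
plan((.5988,.05,.17),-10.9)
p=[.5988,.05,-.19]
b=[box(-.028,.028,-.04,.05,0,.06),box(-.023,.023,-.05,-.04,.005,.055)]
overlay("pics/h1.png","scene",0,(250,150,400,290),5,[(p,b,.122)])
overlay("pics/h2.png","top",0,(250,110,390,200),5.5,[(p,b,.122)])
E
```

```text
t [ 0.9  3.3 -5.3] a [-0.2  0.   0. ] | now [0.5954 0.0497 0.1647] F [ 0.1  0.2 -3.4] w 0.645 t 6.8
```

View pics/h1.png

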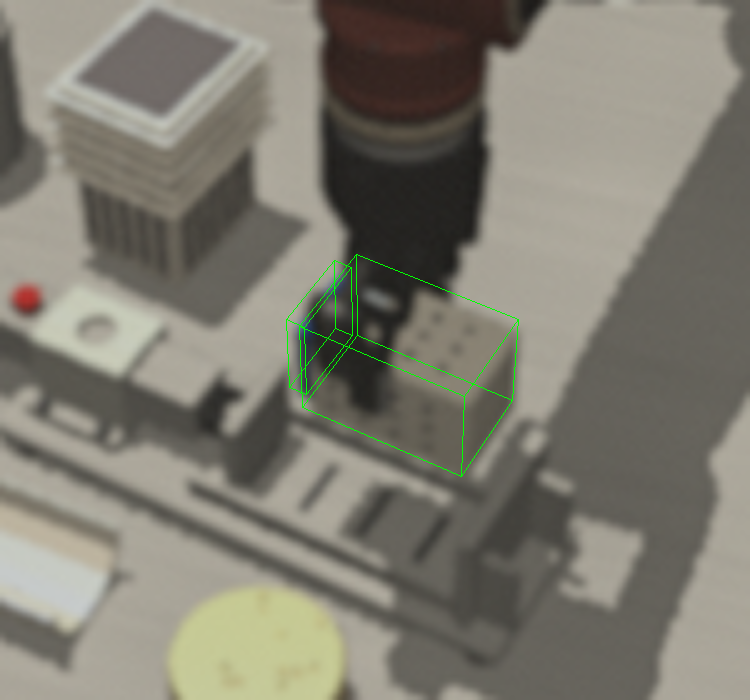

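View pics/h2.png

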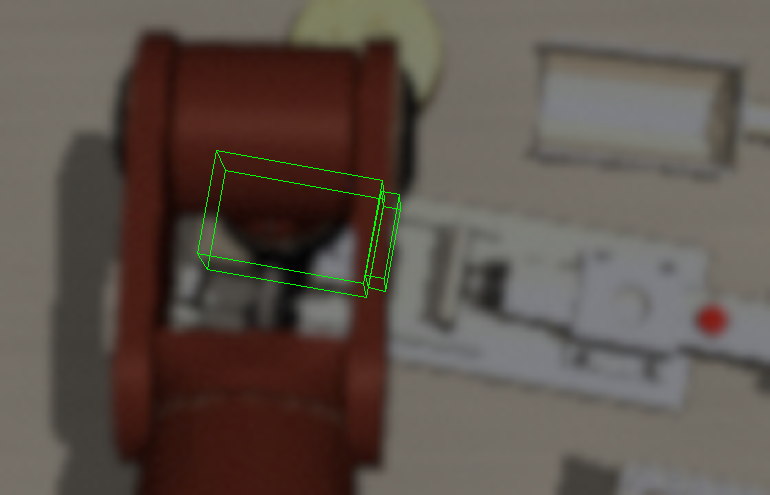

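Call:
move_arm(
  steps=[
    {"tx":1,"ty":3.3,"tz":20,"ax":0,"ay":0,"az":0},
    {"tx":1,"ty":3.3,"tz":45,"ax":0,"ay":0,"az":0},
    {"tx":1,"ty":3.3,"tz":65,"ax":0,"ay":0,"az":0},
    {"tx":1,"ty":3.3,"tz":70,"ax":0,"ay":0,"az":0},
    {"tx":1,"ty":3.3,"tz":70,"ax":0,"ay":0,"az":0},
    {"tx":1,"ty":3.3,"tz":70,"ax":0,"ay":0,"az":0},
  ],
)

```text
time_s: 7.5
tcp_pos: [0.6008, 0.05, 0.0984]
ee_rot: [0.771, 0.637, 0.001, 0.001]
contact_force: [0.7, 0.4, -3.1]
grip_width: 0.639
```

```bash
python3 - <<'E'
from go import *
from draw import *
plan((.5988,.05,.071),-10.9)
p=[.5988,.05,-.19]
b=[box(-.028,.028,-.04,.05,0,.06),box(-.023,.023,-.05,-.04,.005,.055)]
overlay("pics/h3.png","scene",0,(250,180,390,290),5.6,[])
plan((.5988,.05,.071),-10.9)
E
```

```text
t [-0.4 -2.1 27.4] a [ 0.1 -0.  -0. ] | now [0.6008 0.05   0.0984] F [ 0.7  0.4 -3.1] w 0.639 t 7.5
t [-0.4 -2.4 27.9] a [ 0.2 -0.  -0. ] | now [0.6012 0.0499 0.0989] F [ 0.4  0.1 -2.4] w 0.644 t 7.55
```

View pics/h3.png

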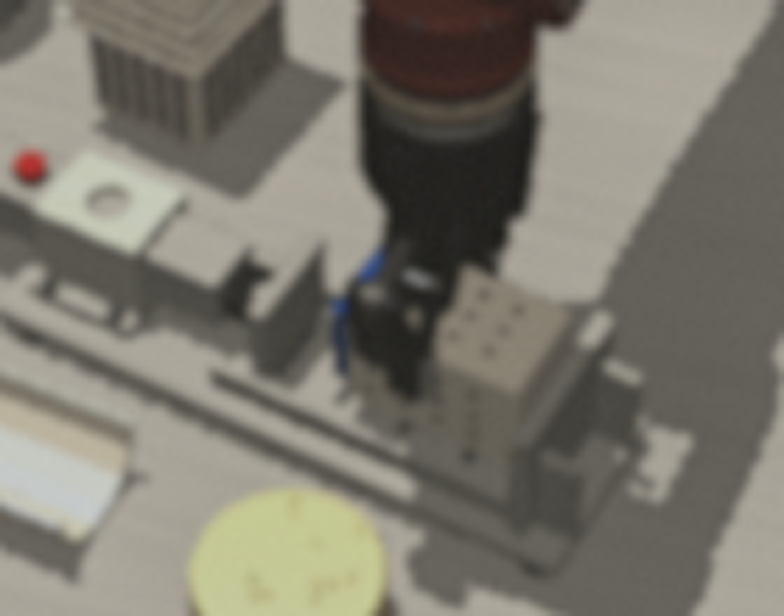

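Call:
move_arm(
  steps=[
    {"tx":0,"ty":-1.8,"tz":0,"ax":0,"ay":0,"az":0},
    {"tx":0,"ty":-1.8,"tz":4,"ax":0,"ay":0,"az":0},
    {"tx":0,"ty":-1.8,"tz":8,"ax":0,"ay":0,"az":0},
    {"tx":0,"ty":-1.8,"tz":12,"ax":0,"ay":0,"az":0},
    {"tx":0,"ty":-1.8,"tz":16,"ax":0,"ay":0,"az":0},
    {"tx":0,"ty":-1.8,"tz":19,"ax":0,"ay":0,"az":0},
    {"tx":0,"ty":-1.8,"tz":19,"ax":0,"ay":0,"az":0},
  ],
)

```text
time_s: 8.25
tcp_pos: [0.5979, 0.0503, 0.0772]
ee_rot: [0.771, 0.636, -0.001, -0.001]
contact_force: [0.3, 0.3, -3.0]
grip_width: 0.644
```

```bash
python3 - <<'E'
from go import *
plan((.5988,.05,.071),-10.9)
crop(arm.camera("scene"),270,190,390,290,6.2,"pics/h4.png")
plan((.5988,.05,.071),-10.9)
E
```

```text
t [-0.1  1.   6.2] a [-0.1  0.  -0.1] | now [0.5979 0.0503 0.0772] F [ 0.3  0.3 -3. ] w 0.644 t 8.25
t [-0.1  0.7  6.6] a [-0.   0.  -0.1] | now [0.5981 0.0503 0.0776] F [ 0.  -0.1 -3. ] w 0.647 t 8.3
```

View pics/h4.png

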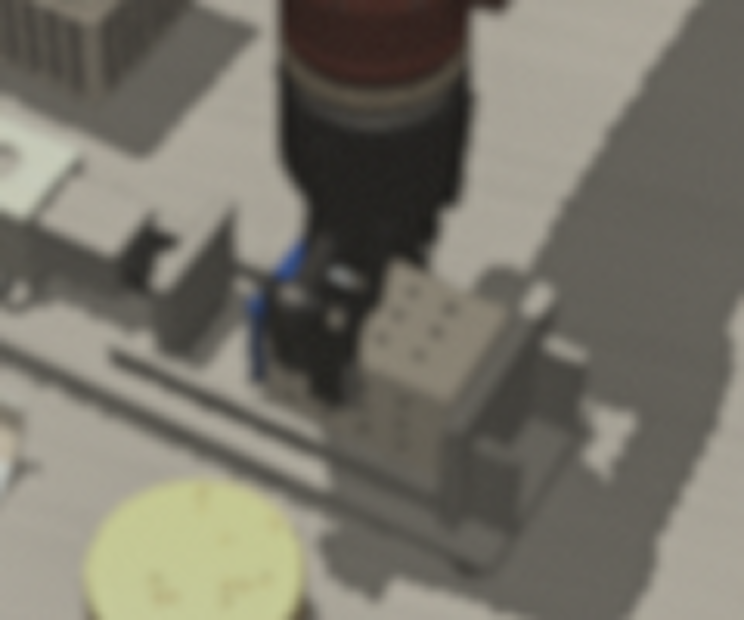

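Call:
move_arm(
  steps=[
    {"tx":0,"ty":0,"tz":3,"ax":0,"ay":0,"az":0},
    {"tx":0,"ty":0,"tz":5,"ax":0,"ay":0,"az":0},
    {"tx":0,"ty":0,"tz":6,"ax":0,"ay":0,"az":0},
    {"tx":0,"ty":0,"tz":6,"ax":0,"ay":0,"az":0},
  ],
)

```text
time_s: 8.7
tcp_pos: [0.5983, 0.0502, 0.0719]
ee_rot: [0.771, 0.636, -0.0, -0.0]
contact_force: [0.4, -0.7, -3.6]
grip_width: 0.648
```

Call:
move_arm(
  steps=[
    {"tx":0,"ty":0,"tz":1,"ax":0,"ay":0,"az":0},
    {"tx":0,"ty":0,"tz":2,"ax":0,"ay":0,"az":0},
    {"tx":0,"ty":0,"tz":2,"ax":0,"ay":0,"az":0},
  ],
)

```text
time_s: 9.0
tcp_pos: [0.5986, 0.0503, 0.0708]
ee_rot: [0.771, 0.636, 0.0, 0.0]
contact_force: [-1.7, 1.8, 1.3]
grip_width: 0.644
```

Call:
move_arm(
  steps=[
    {"tx":0,"ty":0,"tz":0,"ax":0,"ay":0,"az":0},
    {"tx":0,"ty":0,"tz":0,"ax":0,"ay":0,"az":0},
    {"tx":0,"ty":0,"tz":0,"ax":0,"ay":0,"az":0},
    {"tx":0,"ty":0,"tz":0,"ax":0,"ay":0,"az":0},
    {"tx":0,"ty":0,"tz":-20,"ax":0,"ay":0,"az":0},
    {"tx":0,"ty":0,"tz":-60,"ax":0,"ay":0,"az":0},
    {"tx":0,"ty":0,"tz":-100,"ax":0,"ay":0,"az":0},
    {"tx":0,"ty":0,"tz":-120,"ax":0,"ay":0,"az":0},
  ],
  gripper=0,
)

```text
time_s: 9.8
tcp_pos: [0.6002, 0.0502, 0.1948]
ee_rot: [0.771, 0.636, 0.002, 0.002]
contact_force: [1.1, 0.3, 0.4]
grip_width: 1.001
```

```bash
python3 - <<'E'
from go import *
crop(arm.camera("scene"),250,180,390,290,5.6,"pics/h5.png")
plan((.5988,.05,.071),-10.9)
E
```

```text
t [ -0.9  -4.  126.7] a [ 0.6 -0.1 -0.1] | now [0.6015 0.0501 0.1977] F [2.6 0.7 2.7] w 0.998 t 9.85
```

View pics/h5.png

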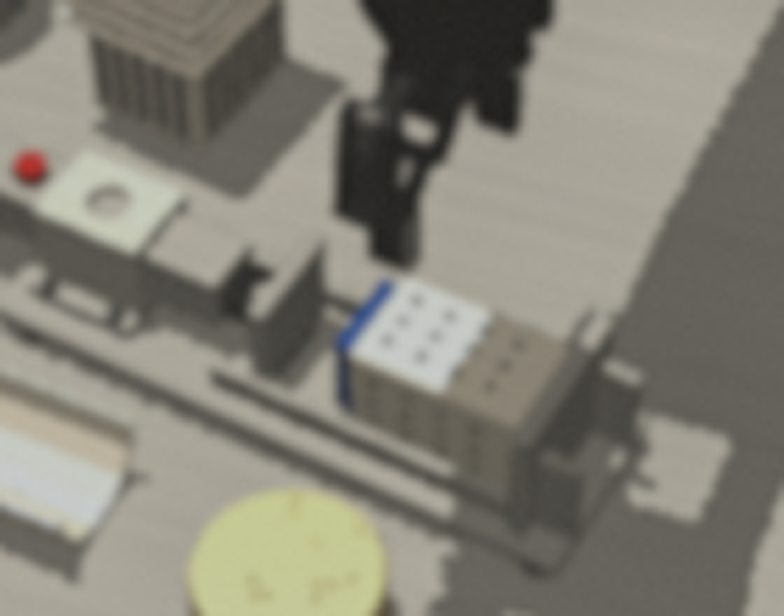

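```bash
python3 - <<'E'
from go import *
plan((.553,-.1906,.125),-10.9)
E
```

```text
t [-245.7   -2.7   72.3] a [ 0.6 -0.1 -0.1] | now [0.6015 0.0501 0.1977] F [2.6 0.7 2.7] w 0.998 t 9.85
```

Call:
move_arm(
  steps=[
    {"tx":-40,"ty":0,"tz":0,"ax":0,"ay":0,"az":0},
    {"tx":-85,"ty":0,"tz":10,"ax":0,"ay":0,"az":0},
    {"tx":-130,"ty":0,"tz":20,"ax":0,"ay":0,"az":0},
    {"tx":-175,"ty":0,"tz":30,"ax":0,"ay":0,"az":0},
    {"tx":-215,"ty":0,"tz":45,"ax":0,"ay":0,"az":0},
    {"tx":-238,"ty":0,"tz":60,"ax":0,"ay":0,"az":0},
    {"tx":-246,"ty":0,"tz":66,"ax":0,"ay":0,"az":0},
    {"tx":-246,"ty":0,"tz":66,"ax":0,"ay":0,"az":0},
    {"tx":-246,"ty":0,"tz":66,"ax":0,"ay":0,"az":0},
    {"tx":-246,"ty":0,"tz":66,"ax":0,"ay":0,"az":0},
  ],
  gripper=255,
)

```text
time_s: 10.85
tcp_pos: [0.5525, -0.1903, 0.1251]
ee_rot: [0.771, 0.637, 0.0, 0.001]
contact_force: [-0.0, 0.0, -0.2]
grip_width: 0.003
```

```bash
python3 - <<'E'
from go import *
crop(arm.camera("scene"),210,170,330,260,6.5,"pics/b1.png")
crop(arm.camera("top"),330,130,430,200,8,"pics/b2.png")
plan((.553,-.1906,.105),-10.9)
E
```

```text
t [-0.1  0.6 20. ] a [0.1 0.  0. ] | now [ 0.5524 -0.1904  0.125 ] F [0.3 0.8 0.1] w -0.001 t 10.95
```

View pics/b1.png

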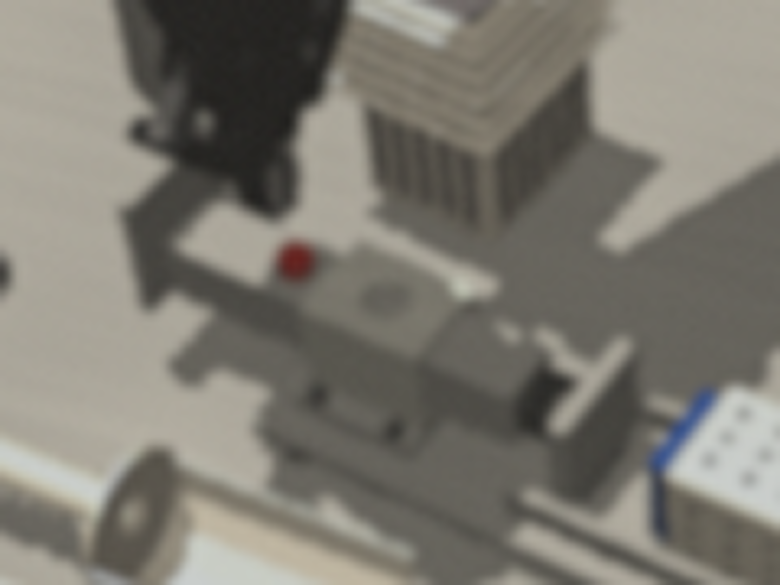

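View pics/b2.png

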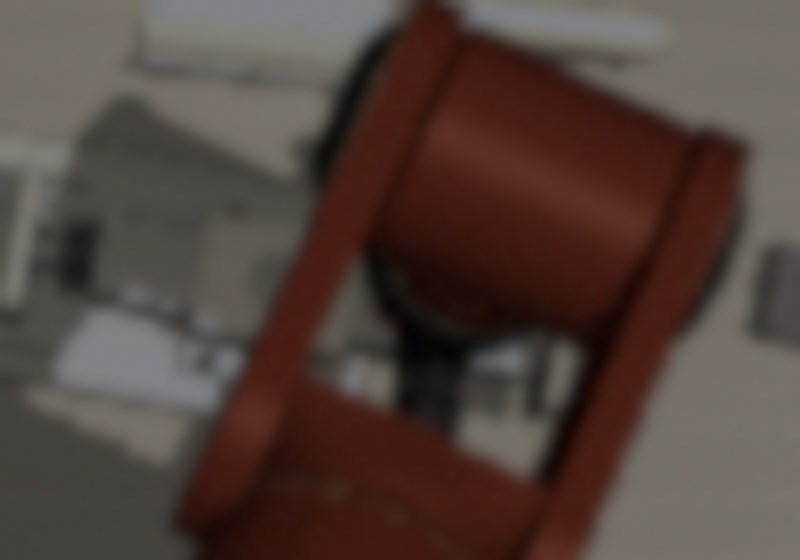

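```bash
python3 - <<'E'
from draw import *
f=lambda X:np.round((proj("scene",X)+.5-[210,170])*6.5)
print("tip centre now",f((.5525,-.1903,.100)))
pr=np.array([.5775,-.061,-.19]);c=np.array([.5525,-.1903,-.19])
for dx in(-.0145,.0145):
  for dy in(-.011,.011): print("tip corner",dx,dy,f(tf(c,(dx,dy,.100))))
print("button model",f(tf(pr,(0,-.1205,.076))), "pred tip front at .076",f(tf(c,(0,.011,.076))))
im=arm.camera("scene")
crop(im,235,185,275,225,18,"pics/b3.png")
h=cv2.cvtColor(im,cv2.COLOR_RGB2HSV);m=((h[...,0]<8)|(h[...,0]>172))&(h[...,1]>110)&(h[...,2]>60);m[:,:240]=0;m[:200]=0;m[225:]=0;m[:,270:]=0
ys,xs=np.nonzero(m);print(xs.mean(),ys.mean(),len(xs),atz("scene",(xs.mean(),ys.mean()),.0745))
E
```

```text
tip centre now [271. 208.]
tip corner -0.0145 -0.011 [270. 178.]
tip corner -0.0145 0.011 [312. 196.]
tip corner 0.0145 -0.011 [230. 220.]
tip corner 0.0145 0.011 [272. 239.]
button model [299. 257.] pred tip front at .076 [299. 256.]
255.0 209.64705882352942 17 [ 0.55625569 -0.18028451  0.0745    ]
```

View pics/b3.png

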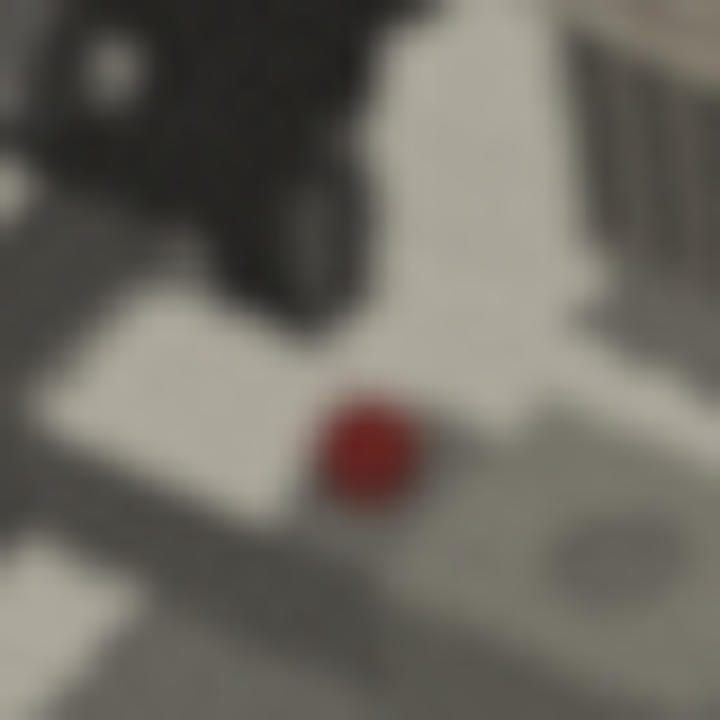

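Call:
move_arm(
  steps=[
    {"tx":0,"ty":0,"tz":12,"ax":0,"ay":0,"az":0},
    {"tx":0,"ty":0,"tz":20,"ax":0,"ay":0,"az":0},
    {"tx":0,"ty":0,"tz":24,"ax":0,"ay":0,"az":0},
    {"tx":0,"ty":0,"tz":26,"ax":0,"ay":0,"az":0},
    {"tx":0,"ty":0,"tz":26,"ax":0,"ay":0,"az":0},
  ],
)

```text
time_s: 11.5
tcp_pos: [0.5511, -0.1909, 0.0979]
ee_rot: [0.771, 0.636, -0.0, -0.001]
contact_force: [-2.0, 1.8, 5.0]
grip_width: -0.001
```

Call:
move_arm(
  steps=[
    {"tx":0,"ty":0,"tz":2,"ax":0,"ay":0,"az":0},
    {"tx":0,"ty":0,"tz":2,"ax":0,"ay":0,"az":0},
  ],
)

```text
time_s: 11.7
tcp_pos: [0.5516, -0.1913, 0.0963]
ee_rot: [0.771, 0.636, -0.0, -0.0]
contact_force: [-3.5, 2.0, 4.5]
grip_width: 0.004
```

Call:
move_arm(
  steps=[
    {"tx":0,"ty":0,"tz":2,"ax":0,"ay":0,"az":0},
    {"tx":0,"ty":0,"tz":2,"ax":0,"ay":0,"az":0},
  ],
)

```text
time_s: 11.9
tcp_pos: [0.5517, -0.1914, 0.0945]
ee_rot: [0.771, 0.636, 0.0, 0.0]
contact_force: [-2.9, 2.6, 6.5]
grip_width: 0.002
```

Call:
move_arm(
  steps=[
    {"tx":0,"ty":0,"tz":1.5,"ax":0,"ay":0,"az":0},
    {"tx":0,"ty":0,"tz":1.5,"ax":0,"ay":0,"az":0},
  ],
)

```text
time_s: 12.1
tcp_pos: [0.5517, -0.1914, 0.0932]
ee_rot: [0.771, 0.636, 0.0, 0.0]
contact_force: [-4.1, 1.9, 7.1]
grip_width: 0.001
```

```bash
python3 - <<'E'
from go import *
crop(arm.camera("scene"),225,175,295,235,11,"pics/b4.png")
plan((.553,-.1906,.092),-10.9)
E
```

```text
t [1.  1.1 1.3] a [ 0.   0.  -0.1] | now [ 0.5518 -0.1914  0.0933] F [-3.5  2.5  5.3] w -0.003 t 12.15
```

View pics/b4.png

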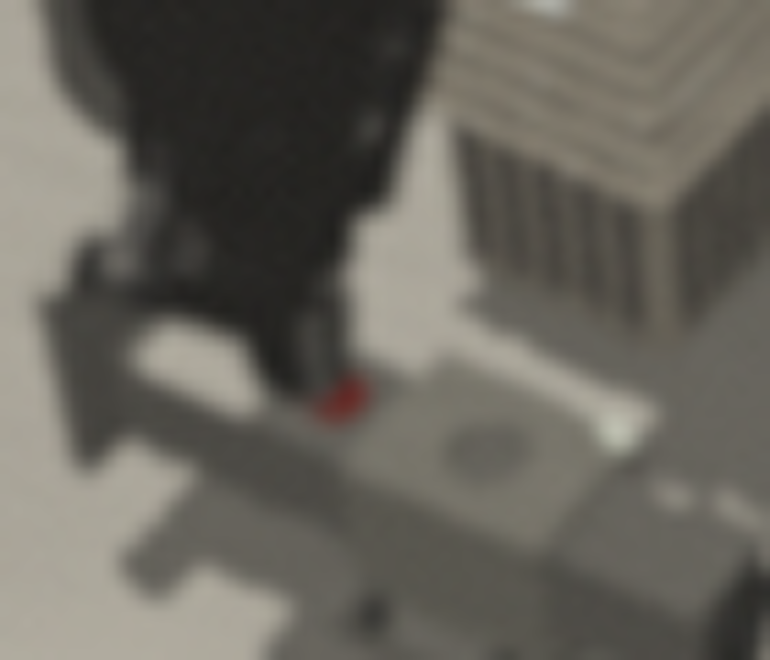

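Call:
move_arm(
  steps=[
    {"tx":0,"ty":0,"tz":1.5,"ax":0,"ay":0,"az":0},
    {"tx":0,"ty":0,"tz":2,"ax":0,"ay":0,"az":0},
    {"tx":0,"ty":0,"tz":2,"ax":0,"ay":0,"az":0},
  ],
)

```text
time_s: 12.45
tcp_pos: [0.5518, -0.1915, 0.092]
ee_rot: [0.771, 0.636, -0.0, 0.0]
contact_force: [-5.5, 3.0, 9.4]
grip_width: -0.002
```

Call:
move_arm(
  steps=[
    {"tx":2,"ty":0,"tz":0.5,"ax":0,"ay":0,"az":0},
    {"tx":4,"ty":0,"tz":0.5,"ax":0,"ay":0,"az":0},
    {"tx":6,"ty":0,"tz":0.5,"ax":0,"ay":0,"az":0},
    {"tx":8,"ty":0,"tz":0.5,"ax":0,"ay":0,"az":0},
    {"tx":9,"ty":0,"tz":0.5,"ax":0,"ay":0,"az":0},
    {"tx":9,"ty":0,"tz":0.5,"ax":0,"ay":0,"az":0},
  ],
)

```text
time_s: 13.05
tcp_pos: [0.5534, -0.1834, 0.092]
ee_rot: [0.771, 0.636, -0.001, 0.001]
contact_force: [-7.6, 0.3, 12.5]
grip_width: -0.0
```

```bash
python3 - <<'E'
from go import *
crop(arm.camera("scene"),225,175,295,235,11,"pics/b5.png")
plan((.553,-.1906,.092),-10.9)
E
```

```text
t [-7.2  1.   0. ] a [-0.   0.1 -0. ] | now [ 0.5534 -0.1834  0.092 ] F [-6.3 -0.  12. ] w -0.001 t 13.1
```

View pics/b5.png

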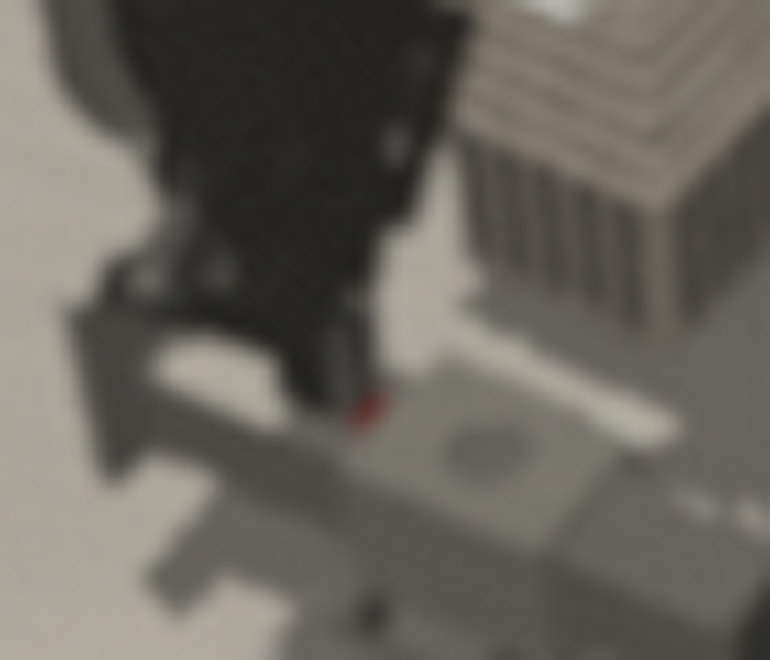

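Call:
move_arm(
  steps=[
    {"tx":2,"ty":0,"tz":0,"ax":0,"ay":0,"az":0},
    {"tx":4,"ty":0,"tz":0,"ax":0,"ay":0,"az":0},
    {"tx":5.5,"ty":0,"tz":0,"ax":0,"ay":0,"az":0},
    {"tx":7,"ty":0,"tz":0,"ax":0,"ay":0,"az":0},
    {"tx":7,"ty":0,"tz":0,"ax":0,"ay":0,"az":0},
  ],
)

```text
time_s: 13.6
tcp_pos: [0.5548, -0.1765, 0.092]
ee_rot: [0.771, 0.637, -0.001, 0.001]
contact_force: [-6.6, 0.6, 11.7]
grip_width: -0.0
```

```bash
python3 - <<'E'
from go import *
crop(arm.camera("scene"),225,175,295,235,11,"pics/b6.png")
plan((.553,-.1906,.092),-10.9)
E
```

```text
t [-14.2   1.    0.1] a [-0.   0.1 -0. ] | now [ 0.5547 -0.1765  0.092 ] F [-6.7  0.4 12.3] w 0.001 t 13.65
```

View pics/b6.png

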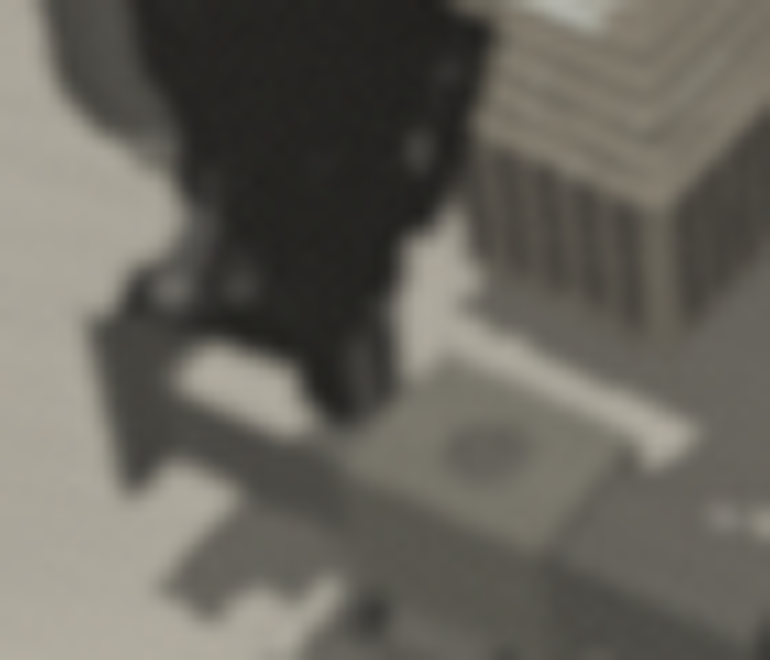

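Call:
move_arm(
  steps=[
    {"tx":1,"ty":0,"tz":0,"ax":0,"ay":0,"az":0},
    {"tx":2,"ty":0,"tz":0,"ax":0,"ay":0,"az":0},
    {"tx":2,"ty":0,"tz":0,"ax":0,"ay":0,"az":0},
  ],
)

```text
time_s: 13.95
tcp_pos: [0.5549, -0.1759, 0.0921]
ee_rot: [0.771, 0.637, -0.002, 0.002]
contact_force: [-8.6, -3.3, 12.3]
grip_width: -0.006
```

Call:
move_arm(
  steps=[
    {"tx":1,"ty":0,"tz":-3,"ax":0,"ay":0,"az":0},
    {"tx":0,"ty":0,"tz":-10,"ax":0,"ay":0,"az":0},
    {"tx":-4,"ty":0,"tz":-30,"ax":0,"ay":0,"az":0},
    {"tx":-10,"ty":0,"tz":-50,"ax":0,"ay":0,"az":0},
    {"tx":-10,"ty":0,"tz":-60,"ax":0,"ay":0,"az":0},
    {"tx":-10,"ty":0,"tz":-60,"ax":0,"ay":0,"az":0},
  ],
)

```text
time_s: 14.55
tcp_pos: [0.5544, -0.184, 0.1521]
ee_rot: [0.771, 0.636, 0.001, 0.002]
contact_force: [1.5, 0.5, 0.0]
grip_width: -0.003
```

```bash
python3 - <<'E'
from go import *
crop(arm.camera("scene"),225,175,295,235,11,"pics/b7.png")
plan((.5401,-.2466,.15),-10.9)
E
```

```text
t [-64.5  -1.3   0.6] a [ 0.1  0.  -0.1] | now [ 0.5536 -0.1835  0.1506] F [0.1 0.  0.1] w -0.005 t 14.6
```

View pics/b7.png

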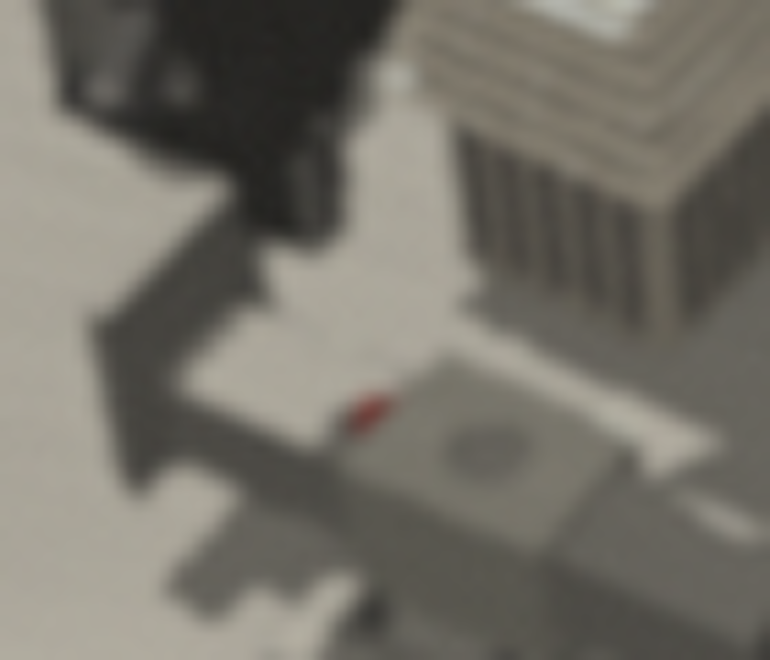

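```bash
python3 - <<'E'
from go import *
plan((.5397,-.2574,.103),-10.9)
E
```

```text
t [-75.2   0.3  47.6] a [ 0.1  0.  -0.1] | now [ 0.5536 -0.1835  0.1506] F [0.1 0.  0.1] w -0.005 t 14.6
```

Call:
move_arm(
  steps=[
    {"tx":-25,"ty":0,"tz":0,"ax":0,"ay":0,"az":0},
    {"tx":-55,"ty":0,"tz":0,"ax":0,"ay":0,"az":0},
    {"tx":-75,"ty":0,"tz":0,"ax":0,"ay":0,"az":0},
    {"tx":-75,"ty":0,"tz":0,"ax":0,"ay":0,"az":0},
    {"tx":-75,"ty":0,"tz":0,"ax":0,"ay":0,"az":0},
    {"tx":-75,"ty":0,"tz":15,"ax":0,"ay":0,"az":0},
    {"tx":-75,"ty":0,"tz":30,"ax":0,"ay":0,"az":0},
    {"tx":-75,"ty":0,"tz":42,"ax":0,"ay":0,"az":0},
    {"tx":-75,"ty":0,"tz":47.5,"ax":0,"ay":0,"az":0},
    {"tx":-75,"ty":0,"tz":47.5,"ax":0,"ay":0,"az":0},
  ],
)

```text
time_s: 15.6
tcp_pos: [0.538, -0.2562, 0.1006]
ee_rot: [0.771, 0.637, -0.0, -0.002]
contact_force: [0.3, 1.5, 0.1]
grip_width: 0.001
```

```bash
python3 - <<'E'
from go import *
crop(arm.camera("scene"),210,170,350,280,5.5,"pics/p1.png")
plan((.5397,-.2574,.103),-10.9)
E
```

```text
t [-0.5  1.2 -1.3] a [-0.1 -0.  -0. ] | now [ 0.5386 -0.2567  0.1017] F [-1.  -0.5  0.1] w -0.002 t 15.65
```

View pics/p1.png

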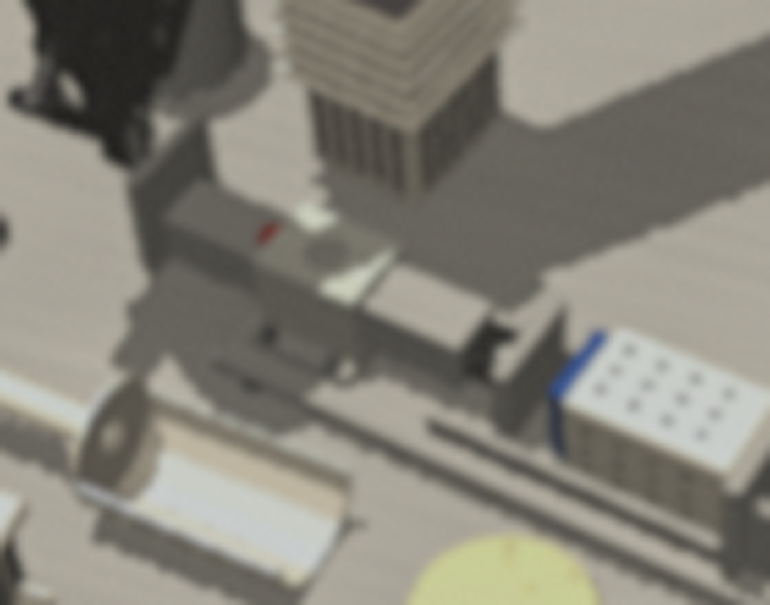

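Call:
move_arm(
  steps=[
    {"tx":4,"ty":0,"tz":0,"ax":0,"ay":0,"az":0},
    {"tx":8,"ty":0,"tz":0,"ax":0,"ay":0,"az":0},
    {"tx":11,"ty":0,"tz":0,"ax":0,"ay":0,"az":0},
    {"tx":14,"ty":0,"tz":0,"ax":0,"ay":0,"az":0},
    {"tx":17,"ty":0,"tz":0,"ax":0,"ay":0,"az":0},
    {"tx":20,"ty":0,"tz":0,"ax":0,"ay":0,"az":0},
    {"tx":20,"ty":0,"tz":0,"ax":0,"ay":0,"az":0},
  ],
)

```text
time_s: 16.35
tcp_pos: [0.5429, -0.2384, 0.1033]
ee_rot: [0.771, 0.636, -0.001, 0.001]
contact_force: [-1.0, -4.8, 0.0]
grip_width: -0.002
```

```bash
python3 - <<'E'
from go import *
crop(arm.camera("scene"),210,170,370,290,5,"pics/p2.png")
plan((.5397,-.2574,.103),-10.9)
E
```

```text
t [-19.2   0.5   0.3] a [ 0.1  0.1 -0. ] | now [ 0.5429 -0.2384  0.1033] F [-1.9 -4.8  0.6] w 0.001 t 16.4
```

View pics/p2.png

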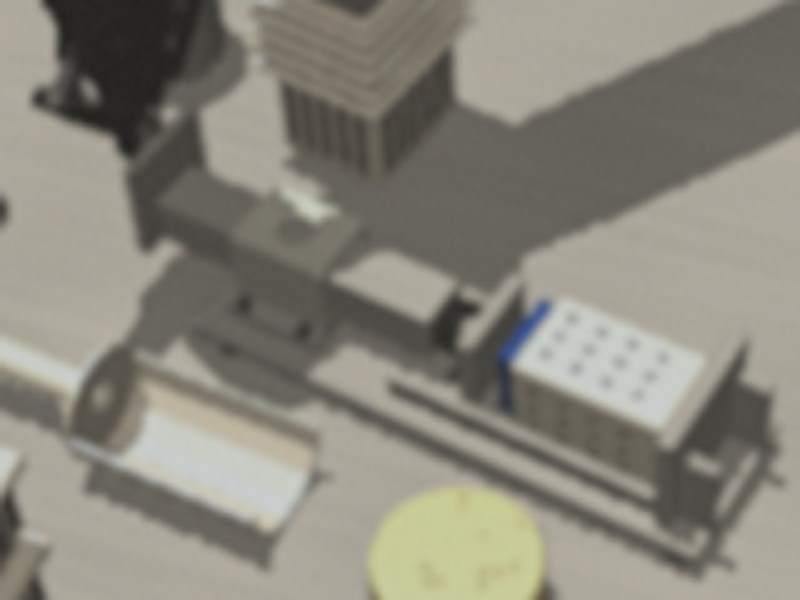

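Call:
move_arm(
  steps=[
    {"tx":3,"ty":0,"tz":0,"ax":0,"ay":0,"az":0},
    {"tx":6,"ty":0,"tz":0,"ax":0,"ay":0,"az":0},
    {"tx":9,"ty":0,"tz":0,"ax":0,"ay":0,"az":0},
    {"tx":12,"ty":0,"tz":0,"ax":0,"ay":0,"az":0},
    {"tx":15,"ty":0,"tz":0,"ax":0,"ay":0,"az":0},
    {"tx":15,"ty":0,"tz":0,"ax":0,"ay":0,"az":0},
  ],
)

```text
time_s: 17.0
tcp_pos: [0.5457, -0.2239, 0.1033]
ee_rot: [0.771, 0.636, -0.001, 0.001]
contact_force: [-1.1, -6.7, 0.4]
grip_width: -0.003
```

Call:
move_arm(
  steps=[
    {"tx":2,"ty":0,"tz":0,"ax":0,"ay":0,"az":0},
    {"tx":4,"ty":0,"tz":0,"ax":0,"ay":0,"az":0},
    {"tx":4,"ty":0,"tz":0,"ax":0,"ay":0,"az":0},
  ],
)

```text
time_s: 17.3
tcp_pos: [0.5462, -0.221, 0.1033]
ee_rot: [0.771, 0.636, -0.002, 0.002]
contact_force: [-1.9, -9.4, 0.0]
grip_width: 0.0
```

```bash
python3 - <<'E'
from go import *
crop(arm.camera("scene"),210,170,370,290,5,"pics/p3.png")
plan((.5397,-.2574,.103),-10.9)
E
```

```text
t [-37.    0.5   0.5] a [ 0.1  0.3 -0.1] | now [ 0.5463 -0.221   0.1034] F [-2.5 -8.5 -0.1] w -0.003 t 17.35
```

View pics/p3.png

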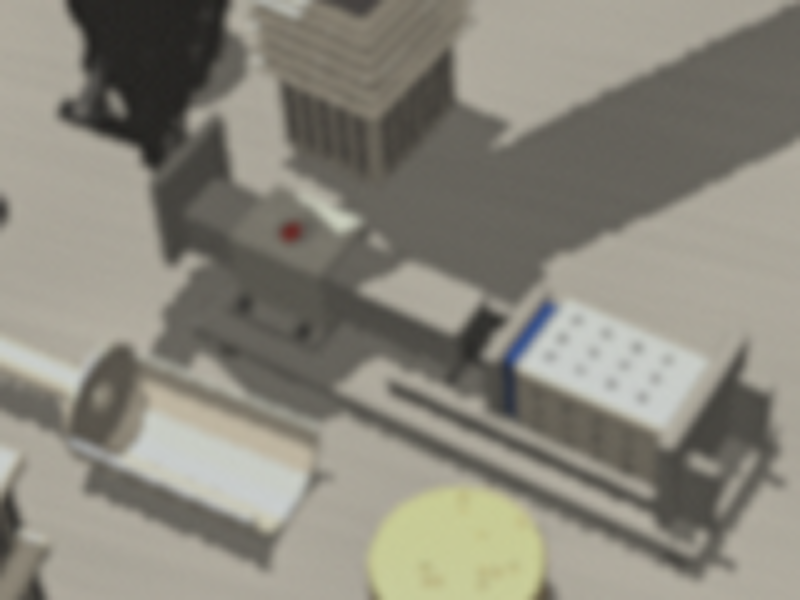

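Call:
move_arm(
  steps=[
    {"tx":1,"ty":0,"tz":0,"ax":0,"ay":0,"az":0},
    {"tx":2,"ty":0,"tz":0,"ax":0,"ay":0,"az":0},
    {"tx":2,"ty":0,"tz":0,"ax":0,"ay":0,"az":0},
  ],
)

```text
time_s: 17.65
tcp_pos: [0.5465, -0.2196, 0.1034]
ee_rot: [0.771, 0.636, -0.002, 0.002]
contact_force: [-1.8, -10.5, 0.7]
grip_width: 0.0
```

```bash
python3 - <<'E'
from go import *
crop(arm.camera("scene"),235,190,305,240,11,"pics/p4.png")
plan((.5397,-.2574,.103),-10.9)
E
```

```text
t [-38.5   0.5   0.6] a [ 0.1  0.3 -0.1] | now [ 0.5465 -0.2195  0.1034] F [ -2.6 -11.   -0.1] w -0.001 t 17.7
```

View pics/p4.png

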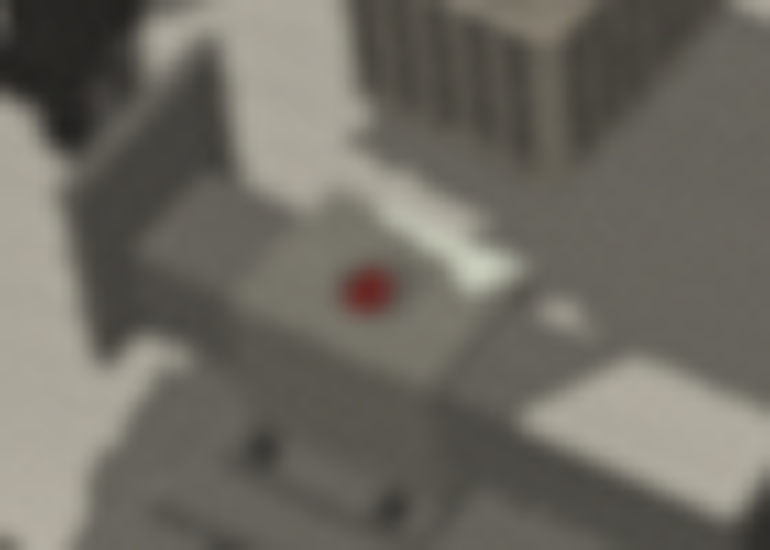

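Call:
move_arm(
  steps=[
    {"tx":1,"ty":0,"tz":0,"ax":0,"ay":0,"az":0},
    {"tx":2,"ty":0,"tz":0,"ax":0,"ay":0,"az":0},
    {"tx":2,"ty":0,"tz":0,"ax":0,"ay":0,"az":0},
  ],
)

```text
time_s: 18.0
tcp_pos: [0.5469, -0.2179, 0.1033]
ee_rot: [0.771, 0.636, -0.002, 0.003]
contact_force: [-2.5, -11.5, -0.3]
grip_width: 0.0
```

```bash
python3 - <<'E'
from go import *
crop(arm.camera("scene"),235,190,305,240,11,"pics/p5.png")
plan((.5397,-.2574,.103),-10.9)
E
```

```text
t [-40.1   0.5   0.6] a [ 0.1  0.4 -0.1] | now [ 0.5469 -0.2179  0.1034] F [ -3.  -11.8  -0.6] w 0.001 t 18.05
```

View pics/p5.png

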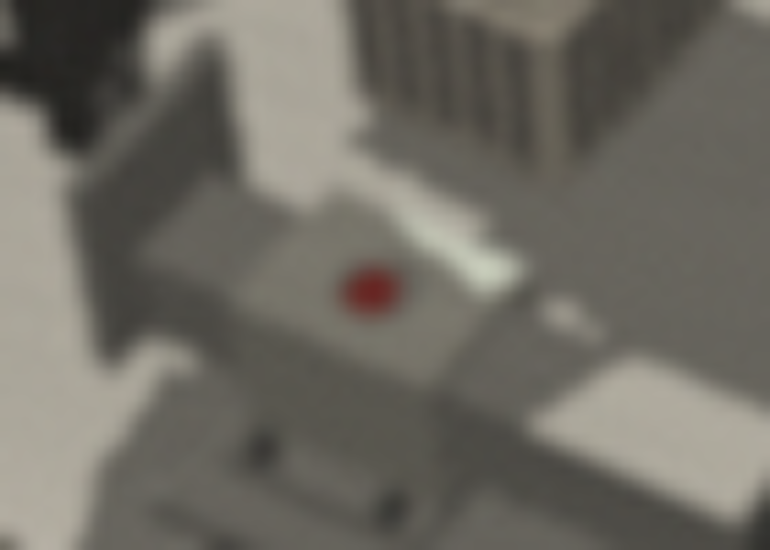

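Call:
move_arm(
  steps=[
    {"tx":1,"ty":0,"tz":0,"ax":0,"ay":0,"az":0},
    {"tx":2,"ty":0,"tz":0,"ax":0,"ay":0,"az":0},
    {"tx":2,"ty":0,"tz":0,"ax":0,"ay":0,"az":0},
  ],
)

```text
time_s: 18.35
tcp_pos: [0.5472, -0.2161, 0.1034]
ee_rot: [0.771, 0.636, -0.002, 0.003]
contact_force: [-2.7, -12.2, -0.1]
grip_width: -0.006
```

```bash
python3 - <<'E'
from go import *
crop(arm.camera("scene"),235,190,305,240,11,"pics/p6.png")
plan((.5397,-.2574,.103),-10.9)
E
```

```text
t [-42.    0.5   0.7] a [ 0.1  0.4 -0.1] | now [ 0.5472 -0.2161  0.1034] F [ -3.  -11.3  -0.7] w 0.002 t 18.4
```

View pics/p6.png

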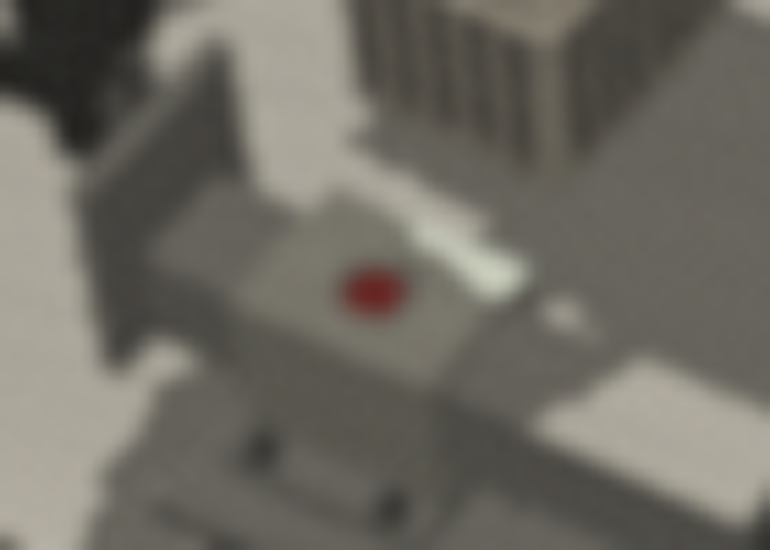

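Call:
move_arm(
  steps=[
    {"tx":1,"ty":0,"tz":0,"ax":0,"ay":0,"az":0},
    {"tx":2,"ty":0,"tz":0,"ax":0,"ay":0,"az":0},
    {"tx":2,"ty":0,"tz":0,"ax":0,"ay":0,"az":0},
  ],
)

```text
time_s: 18.7
tcp_pos: [0.5477, -0.2136, 0.1034]
ee_rot: [0.771, 0.636, -0.002, 0.002]
contact_force: [-2.7, -10.7, 0.3]
grip_width: -0.002
```

```bash
python3 - <<'E'
from go import *
crop(arm.camera("scene"),235,190,305,240,11,"pics/p7.png")
plan((.5397,-.2574,.103),-10.9)
E
```

```text
t [-44.5   0.5   0.6] a [ 0.1  0.3 -0.1] | now [ 0.5477 -0.2136  0.1033] F [ -1.7 -10.6   0.7] w 0.002 t 18.75
```

View pics/p7.png

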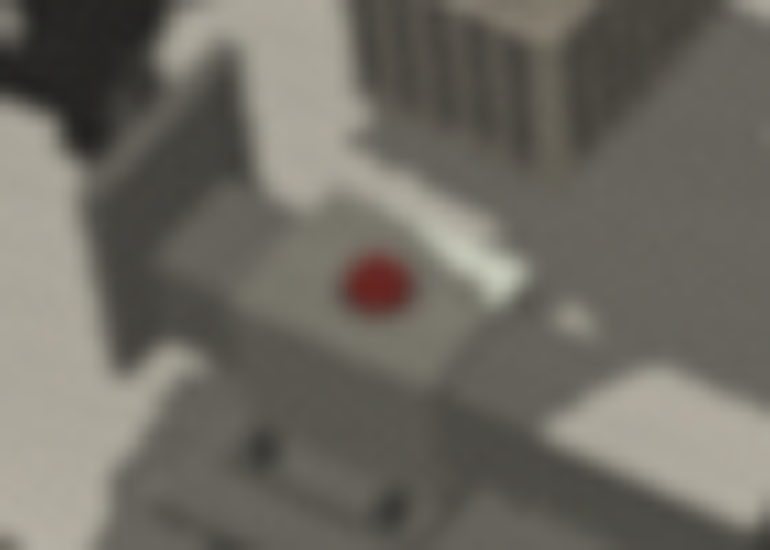

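Call:
move_arm(
  steps=[
    {"tx":0.5,"ty":0,"tz":0,"ax":0,"ay":0,"az":0},
    {"tx":1,"ty":0,"tz":0,"ax":0,"ay":0,"az":0},
    {"tx":1,"ty":0,"tz":0,"ax":0,"ay":0,"az":0},
  ],
)

```text
time_s: 19.05
tcp_pos: [0.5479, -0.2128, 0.1034]
ee_rot: [0.771, 0.636, -0.002, 0.002]
contact_force: [-2.1, -10.8, 0.1]
grip_width: -0.0
```

Call:
move_arm(
  steps=[
    {"tx":-2,"ty":0,"tz":0,"ax":0,"ay":0,"az":0},
    {"tx":-5,"ty":0,"tz":0,"ax":0,"ay":0,"az":0},
    {"tx":-10,"ty":0,"tz":0,"ax":0,"ay":0,"az":0},
    {"tx":-20,"ty":0,"tz":0,"ax":0,"ay":0,"az":0},
    {"tx":-30,"ty":0,"tz":0,"ax":0,"ay":0,"az":0},
    {"tx":-30,"ty":0,"tz":0,"ax":0,"ay":0,"az":0},
    {"tx":-30,"ty":0,"tz":-30,"ax":0,"ay":0,"az":0},
    {"tx":-30,"ty":0,"tz":-70,"ax":0,"ay":0,"az":0},
    {"tx":-30,"ty":0,"tz":-110,"ax":0,"ay":0,"az":0},
    {"tx":-30,"ty":0,"tz":-140,"ax":0,"ay":0,"az":0},
  ],
)

```text
time_s: 20.05
tcp_pos: [0.5429, -0.2396, 0.2456]
ee_rot: [0.771, 0.636, 0.001, 0.001]
contact_force: [0.4, -0.3, 0.4]
grip_width: 0.004
```

```bash
python3 - <<'E'
from draw import *
from go import *
im=arm.camera("scene")
crop(im,235,190,305,240,11,"pics/f1.png")
crop(im,200,150,400,290,4,"pics/f2.png")
top=arm.camera("top");crop(top,260,110,420,210,5,"pics/f3.png")
r=arm.mark_of("button_top","scene")[:1];print(r)
pr=np.array([.5775,-.061,-.19]);print(proj("scene",tf(pr,(0,-.075,.076))),proj("scene",tf(pr,(0,-.075,.067))))
plan((.5,-.3,.25),-10.9)
E
```

```text
[{'at': [268.2, 213.1], 'conf': 0.54}]
[268.97644731 214.89323737] [269.27306974 217.10295985]
t [-67.2 -31.4  -4. ] a [ 0.3  0.1 -0.1] | now [ 0.5436 -0.24    0.2461] F [ 0.6 -0.8 -0.8] w 0.0 t 20.2
```

View pics/f1.png

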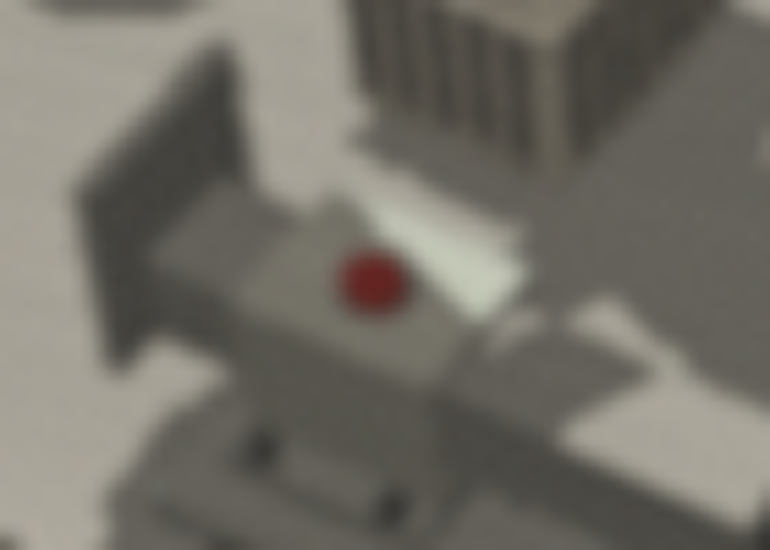

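View pics/f2.png

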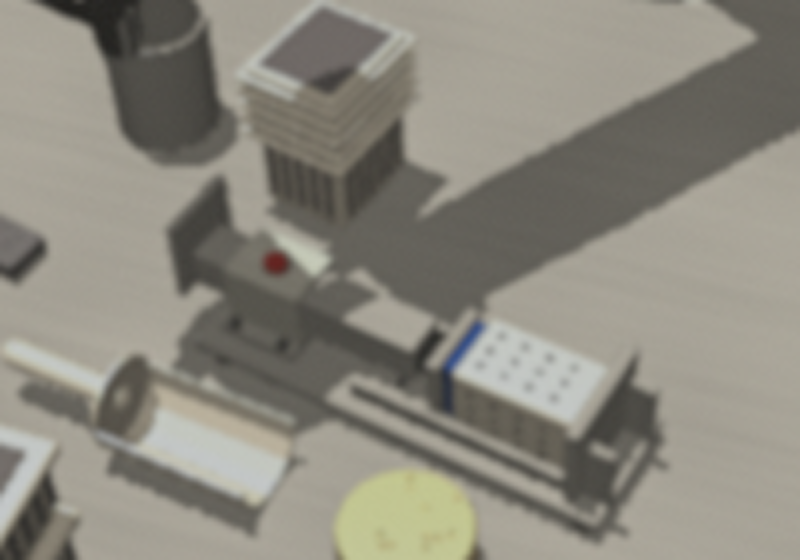

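View pics/f3.png

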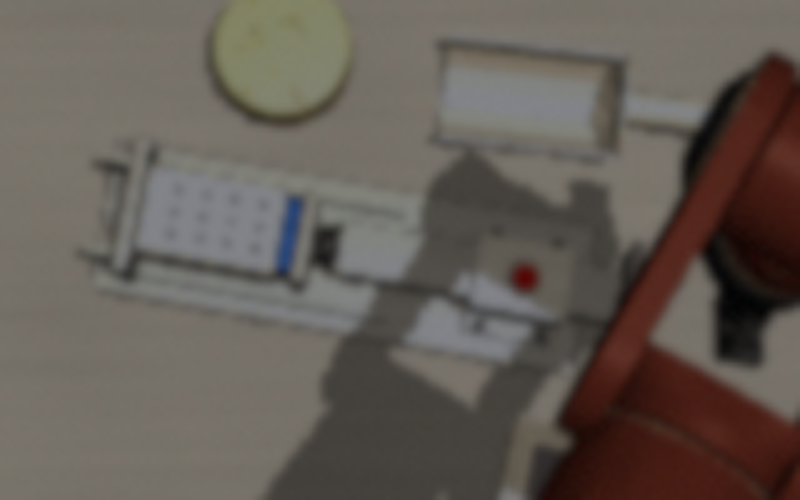

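The button shows as a full round disc in the hole at scene pixel (268,213). The model puts it at row 215 if raised and 217 if flush, so it is up. The plate is on the follower, the mould is against the end stop, and the arm is clear.

```bash
python3 - <<'E'
from rig import arm
s=arm.get_state();print(s["time_s"],s["joint_velocities"],s["contact_force"])
print(arm.close_job())
E
```

```text
20.2 [-0.00262875  0.03726041  0.06820112 -0.00252395 -0.00543317 -0.0005275 ] [ 0.60293807 -0.81308174 -0.77284567]
the job is handed in; nothing more can be done
None
```

The job is done and handed in at about 20 s of the 64 s allowed; no verdict came back.

- **Mould:** I gripped the white mould across its width and laid it between the rails with the blue follower towards the press plate, then let go.
- **Button and ram:** I pressed the red button flush with the shut fingertips and dragged the ram until the button's front half was under the guide. I then pushed the palm plate until the button popped up through the hole, with a push force of about 10–12 N throughout.

**Last checks:** After I backed the arm away, the pictures showed the button as a full round disc in the hole and the ram still in place. The sprung plate was on the follower and the mould was against the end stop. The button's position in the scene picture fits "raised" better than "flush", though it sat about 2 px above my model. The other things that show in those pictures had not visibly moved; I made no separate check of the rest. The arm touched nothing and was almost still at hand-in.

**Disagreements:** My press position estimate differed by 1–2 px between the two cameras. The fingertip also met the guide edge lightly at the end of the drag.

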